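# Rolling varnished reels into the drying rack

## Robot

A 7-joint arm with a two-finger parallel gripper is mounted at the origin on the work surface. World frame = base frame: x ahead of the robot, y to its left, z up, the work surface at z = 0. Lengths are in m, angles in rad, forces in N, time in s.
With the tool pointing down it reaches from about 0.425 to 1.025 m from the base axis. Payload 9.4 kg.
Tool frame: the origin (TCP) lies at the very end of the fingers, on their centre line; the grasp point (between the pads) lies 19 mm behind it; z points along the fingers, y is the line along which they close (so a half turn about z gives the same grasp; the last joint's range is limited). The gripper opens to 85 mm and grips with 20 to 120 N. Pads are 22 mm wide; open, the fingers measure 114 mm over their backs; the gripper's body (76 mm by 85 mm) begins 54 mm behind the grasp point. The pads swing forward as they close: fully open they stand 13 mm farther back than shut.
Start: joints at [-1.227, 0.599, -0.003, 1.599, 0.002, 0.943, -0.08], TCP at [0.296, 0.662, 0.201] pointing down, gripper open.
Joint ranges: [-2.57, 2.57], [-0.35, 1.97], [-1.29, 1.29], [0.11, 2.56], [-1.05, 4.19], [0.11, 1.86], [-2.63, 2.63]. Speed limits (rad/s): [2.22, 2.22, 3.01, 3.01, 3.14, 3.14, 3.14].

## Interface

Orientations are given as a unit quaternion [x, y, z, w].
In Python, from plant import manip gives the robot as it stands.
- The arm moves only by the tool play_rows, never from a script. Its argument "steps" is one flat list of numbers, 6 for each row, row after row: the shift along the world's x, y, z in m, then the turn, a rotation vector about the world's x, y, z in rad. In form: [dx, dy, dz, rx, ry, rz, dx, dy, dz, rx, ry, rz, ...]. A call has 1 to 5 rows; each row is the pose to reach, as a shift and turn from the pose commanded when the call began; what a row does not reach only later rows make up. A row lasts 1/12 s, in which the tool goes at most 41.7 mm and 7.16 degrees, less where a joint would pass 70% of its speed; a pose out of reach is approached as far as the arm can. A call with a gripper value outside its range is refused whole. "hand" is the closure, from -1 (fully open) to 1 (shut), set as the call begins (left out, the last holds). The fingers move at their own pace and stop on an object; "force" is the grip in N (left out, the last holds). Time passes only in rows, so rows that repeat a pose let the fingers close. It gives the time, the measured TCP pose, the force, the opening and the grip force at its end, in the units of the state.
- manip.get_state(): the state, without advancing time (a new reading comes with each control period).
- manip.grab_frame(name): name is "side" or "top" or "wrist"; returns a dict with "pixels" (480x640x3 uint8, red, green, blue), "range_z" (480x640 float32, m along the optical axis (not along the pixel's ray), 0 where there is no reading), "mtx" (3x3 intrinsics, pixels), "dist_coeffs" ([k1, k2, p1, p2, k3] as OpenCV has them; the pictures are not rectified), "R" (3x3) and "t" (3): a world point X has camera coordinates R X + t. Camera axes: x right, y down, z forward; pixel columns grow to the right and rows downward; lengths in m; the calibration is good to about 2 mm. A picture is of the moment at which its call begins.
- manip.job_done(): hands the job in; it is judged then, once.
The state is a dict: "time": time; "joint_positions": joint angles; "qvel": joint speeds; "effort": joint torques, N m; "position": TCP position; "ee_rot": TCP orientation; "wrist_force": force on the tool from outside, world axes, zero at the start; "wrist_torque": the same for the moment, N m; "finger_gap": finger opening in m; "finger_force": force on a finger pad.
Only numpy, scipy, OpenCV 4.12 (cv2) and the standard library are available. Lean on these libraries where they do the work, as an engineer would, in place of code of your own. Each camera call takes 0.05 s, during which the arm holds its last target. There are 200 camera calls.

## Task

The wooden reels have wet varnish on their outer faces and must dry standing in the rack. First clear every wooden offcut out of the rack's lanes into the scrap tray; then roll each reel on its rims into the lane it faces, over the sill until it stands by the back stop, without lifting it, sliding it, touching its outer faces or letting it fall over; last, lower the keeper plate flat onto the shoulder blocks so that both dowel pins come up through its holes. Leave the mug, egg and sanding block where they are.

Things in the scene. Friction and masses are not known exactly. Their poses are not given: they have to be found in the camera images.
- rack: Wooden drying rack fixed to the bench, three lanes side by side. Origin on the bench under the parked centre of the middle reel; y: direction in which reels roll in; x: across the lanes (lanes 1, 2, 3 at x = -80, 0, +80 mm). Lanes are 68 mm wide, on the bare bench, between guide strips 10 mm high and 12 mm thick with pointed noses beginning at y = -128 mm.
- keeper_seat (a point): Midway between the rack's two upright dowel pins, level with the tops of the 24 mm high shoulder blocks they stand on: where the centre of the keeper's underside belongs. Pins at +139 and -139 mm along the rack's x, 10 mm thick, 26 mm tall above the shoulders, the top 8 mm tapered. Axes as the rack's.
- scrap_tray: Dark steel open tray, 180 mm (x) by 130 mm (y), 45 mm high, wall and floor 5 mm, fixed. Origin: centre of its underside on the bench.
- keeper_grip (a point): Loose keeper plate, 0.24 to 0.39 kg: plywood bar 306 x 40 x 12 mm, two 13 mm holes 139 mm either side of its middle, and on top in the middle a dark grip block 46 mm (along the bar) x 24 mm, 40 mm tall. This point is the grip block's centre, 32 mm above the plate's underside; x along the bar, z up. It goes on either way round.
- keeper: The same keeper plate; origin at the centre of its underside.
- bay1 (a point): Where the centre of reel 1 is when it touches the back stop (55 mm high, face 48 mm beyond this point in y); 48 mm above the bench; axes as the rack's. A sill 3 mm high, 8 mm wide crosses the lane 26 mm before this point (y = -26 mm) and keeps the reel in, within 6 mm of the stop.
- reel1: Empty wooden reel 1 (may be absent), in line with lane 1, standing on the rims of its two flanges (96 mm diameter, 8 mm thick, 40 mm apart) joined by a core 44 mm thick; 59 mm wide overall; outer faces varnished. 0.2 to 0.4 kg. Origin at its centre, x along the axle; z up at the start, turns with it. Closed fingers put between the flanges and pushing the core at axle height roll it with 1 to 4 N.
- offcut1_mid (a point): Offcut 1 (may be absent): loose wooden block 26 (x) x 45 (y) x 40 mm high, left in one of the lanes. This point is its centre.
- bay2 (a point): Where the centre of reel 2 is when it touches the back stop (55 mm high, face 48 mm beyond this point in y); 48 mm above the bench; axes as the rack's. A sill 3 mm high, 8 mm wide crosses the lane 26 mm before this point (y = -26 mm) and keeps the reel in, within 6 mm of the stop.
- reel2: Empty wooden reel 2 (may be absent), in line with lane 2, standing on the rims of its two flanges (96 mm diameter, 8 mm thick, 40 mm apart) joined by a core 44 mm thick; 59 mm wide overall; outer faces varnished. 0.2 to 0.4 kg. Origin at its centre, x along the axle; z up at the start, turns with it. Closed fingers put between the flanges and pushing the core at axle height roll it with 1 to 4 N.
- offcut2_mid (a point): Offcut 2 (may be absent): loose wooden block 26 (x) x 45 (y) x 40 mm high, left in one of the lanes. This point is its centre.
- bay3 (a point): Where the centre of reel 3 is when it touches the back stop (55 mm high, face 48 mm beyond this point in y); 48 mm above the bench; axes as the rack's. A sill 3 mm high, 8 mm wide crosses the lane 26 mm before this point (y = -26 mm) and keeps the reel in, within 6 mm of the stop.
- reel3: Empty wooden reel 3 (may be absent), in line with lane 3, standing on the rims of its two flanges (96 mm diameter, 8 mm thick, 40 mm apart) joined by a core 44 mm thick; 59 mm wide overall; outer faces varnished. 0.2 to 0.4 kg. Origin at its centre, x along the axle; z up at the start, turns with it. Closed fingers put between the flanges and pushing the core at axle height roll it with 1 to 4 N.
- offcut3_mid (a point): Offcut 3 (may be absent): loose wooden block 26 (x) x 45 (y) x 40 mm high, left in one of the lanes. This point is its centre.
- mug_mid (a point): Black travel mug, 86 mm across, 176 mm tall, bystander; point half-way up.
- egg_mid (a point): Wooden egg, 60 mm across, 78 mm tall, bystander; its centre.
- block_mid (a point): Cork sanding block 120 x 60 x 35 mm, bystander; its centre.
Not all that is in view belongs to the job. What is shaped like the reel1 but red is not meant.

How it is judged:
On the way, in this order (a step that is already met when the one before it is completed fails the run):
1. every offcut lies in the scrap tray (x of offcut1_mid in the frame of scrap_tray between -0.085 and 0.085 m and y of offcut1_mid in the frame of scrap_tray between -0.06 and 0.06 m and height (world z) of each of offcut1_mid, offcut2_mid, offcut3_mid below 0.06 m and linear speed of each of offcut1, offcut2, offcut3 below 0.03 m/s and x of offcut2_mid in the frame of scrap_tray between -0.085 and 0.085 m and y of offcut2_mid in the frame of scrap_tray between -0.06 and 0.06 m and x of offcut3_mid in the frame of scrap_tray between -0.085 and 0.085 m and y of offcut3_mid in the frame of scrap_tray between -0.06 and 0.06 m), for 0.2 s.
2. every reel stands in its bay between sill and back stop (y of reel1 in the frame of bay1 between -0.011 and 0.004 m and x of reel1 in the frame of bay1 between -0.011 and 0.011 m and angle between reel1's own x axis and vertical between 1.37 and 1.77 rad and height (world z) of each of reel1, reel2, reel3 below 0.054 m and linear speed of each of reel1, reel2, reel3 below 0.03 m/s and y of reel2 in the frame of bay2 between -0.011 and 0.004 m and x of reel2 in the frame of bay2 between -0.011 and 0.011 m and angle between reel2's own x axis and vertical between 1.37 and 1.77 rad and y of reel3 in the frame of bay3 between -0.011 and 0.004 m and x of reel3 in the frame of bay3 between -0.011 and 0.011 m and angle between reel3's own x axis and vertical between 1.37 and 1.77 rad), for 0.2 s.
3. the keeper plate lies flat on both shoulders with the pins through its holes (horizontal distance between keeper and keeper_seat below 0.004 m and z of keeper in the frame of keeper_seat between -0.003 and 0.003 m and angle between the x axis of keeper and the x axis of rack, either way round below 0.03 rad and angle between keeper's own z axis and vertical below 0.03 rad and linear speed of keeper below 0.03 m/s), for 0.2 s.
At the end, for the whole second after the job is handed in: Offcuts at rest in the tray; each reel at rest in its lane, centre within 11 mm of its bay point, axle within 11 degrees of level; keeper centre within 4 mm of its seat in plan and 3 mm in height, within 0.03 rad of the rack and of level (all of step 1 and all of step 2 and all of step 3); the robot touches nothing.
It fails at once if a reel tipped over (axle more than 45 degrees from level) (angle between any of reel1, reel2, reel3's own x axis and vertical below 0.785 rad or angle between any of reel1, reel2, reel3's own x axis and vertical above 2.356 rad).
It fails at once if a reel lifted more than 20 mm off the bench (height (world z) of any of reel1, reel2, reel3 above 0.068 m).
It fails at once if a reel slid along instead of rolling (after 130 to 170 mm of travel it has hardly turned) ((distance of reel1 from where it was at the start of the episode between 0.13 and 0.17 m and angle between reel1's own z axis and vertical below 1.2 rad) or (distance of reel2 from where it was at the start of the episode between 0.13 and 0.17 m and angle between reel2's own z axis and vertical below 1.2 rad) or (distance of reel3 from where it was at the start of the episode between 0.13 and 0.17 m and angle between reel3's own z axis and vertical below 1.2 rad)).
It fails at once if the fingers pressed on a reel's varnished outer face with more than 3 N (contact force between any of reel1_c3, reel1_c4, reel2_c3, reel2_c4, reel3_c3, reel3_c4 and the fingers above 3 N).
It fails at once if the mug, egg or sanding block was moved more than 25 mm (distance of any of mug_mid, egg_mid, block_mid from where it was at the start of the episode above 0.025 m).
Of reel1, reel2, reel3 only 2 to 3 are there at a start; the rules pass over those that are not, and their reading is None.
Of offcut1, offcut2, offcut3 only 2 to 3 are there at a start; the rules pass over those that are not, and their reading is None.
At some moment in a run one of offcut1, offcut2, offcut3, keeper may be knocked a few centimetres aside while the robot is not near it.
Once in a run the grip may slacken for a moment while it holds something.
It also fails if it takes over 210 s, if anything falls off the work surface, if the arm or the gripper's body presses on something with over 40 N, if the wrist force passes 120 N, or if a joint passes its speed limit or range.

## Working session

There is one attempt and no reset: what is moved stays moved. The work goes in short steps, Python scripts to look and compute and a tool call to move; the robot and the scene stay as the last step left them, time stands still between calls to the robot, and variables do not carry over. Pictures are saved under pics/ and viewed, at most 14 in all, crops included, and the job is handed in when it is done.

Besides the shell and the picture viewer there is one more tool, called after ">>>" by a JSON object that holds its "api" and its "payload". play_rows: Moves the arm, as the interface text tells. Its arguments: {"type":"object","properties":{"steps":{"type":"array"},"hand":{"type":"number"},"force":{"type":"number"}},"required":["steps"]}

```bash
ls; mkdir -p pics
cat > h.py <<'E'
import numpy as np, cv2
from plant import manip
def grab(n, save=None):
    f=manip.grab_frame(n)
    if save: cv2.imwrite('pics/'+save, f['pixels'][:,:,::-1])
    return f
def cloud(f):
    "world xyz per pixel from depth, nan where none"
    h,w=f['range_z'].shape
    u,v=np.meshgrid(np.arange(w),np.arange(h))
    p=cv2.undistortPoints(np.stack([u,v],-1).reshape(-1,1,2).astype(float),f['mtx'],np.array(f['dist_coeffs'])).reshape(h,w,2)
    z=f['range_z'].astype(float); z=np.where(z>0,z,np.nan)
    c=np.dstack([p[...,0]*z,p[...,1]*z,z])
    return (c-np.array(f['t']))@np.array(f['R'])
def ray(f,u,v,zp):
    p=cv2.undistortPoints(np.array([[[u,v]]],float),f['mtx'],np.array(f['dist_coeffs']))[0,0]
    R=np.array(f['R']);o=-R.T@np.array(f['t']);d=R.T@np.array([p[0],p[1],1.])
    return o+d*(zp-o[2])/d[2]
def proj(f,X):
    return cv2.projectPoints(np.array(X,float).reshape(-1,1,3),cv2.Rodrigues(np.array(f['R']))[0],np.array(f['t'],float),f['mtx'],np.array(f['dist_coeffs']))[0].reshape(-1,2)
E
python3 - <<'E'
from h import *
s=manip.get_state(); print({k:np.round(v,3) for k,v in s.items()})
for n in ('top','side'):
    f=grab(n,n+'0.png'); R=np.array(f['R']); print(n,-R.T@np.array(f['t']),R[2], (f['range_z']>0).mean())
    np.savez('pics/'+n+'0.npz',**{k:np.array(v) for k,v in f.items()})
E
```

```text
pics
{'time': np.float64(0.0), 'joint_positions': array([-1.227,  0.6  , -0.003,  1.6  ,  0.002,  0.943, -0.08 ]), 'qvel': array([-0.   ,  0.   ,  0.002, -0.001,  0.001, -0.001, -0.001]), 'effort': array([ 2.0000e-03, -7.7648e+01,  1.5660e+00, -2.5798e+01,  1.2000e-02,
        9.0000e-03,  0.0000e+00]), 'position': array([0.296, 0.661, 0.2  ]), 'ee_rot': array([ 0.209,  0.978, -0.001, -0.   ]), 'wrist_force': array([-0.012,  0.107,  0.46 ]), 'wrist_torque': array([-0.015, -0.044,  0.081]), 'finger_force': np.float64(0.0), 'finger_gap': np.float64(0.086)}
top [ 0.40011677 -0.05942399  1.08841505] [ 0.12288545  0.00941152 -0.99237623] 0.995908203125
side [ 0.26909148 -1.07852862  0.88267185] [ 0.20253011  0.76743612 -0.60829545] 0.99609375
```

View pics/top0.png

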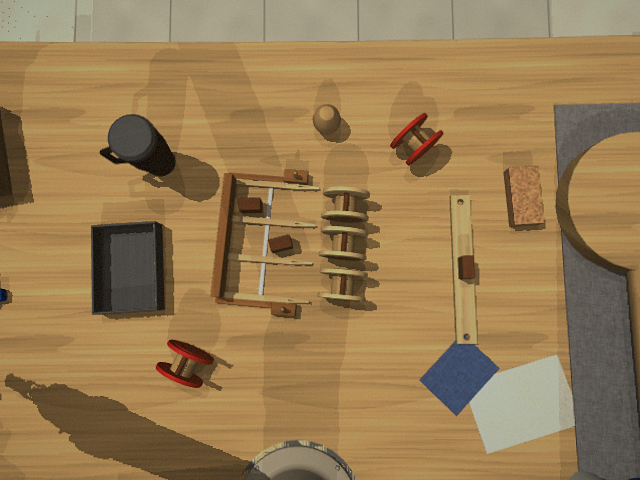

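View pics/side0.png

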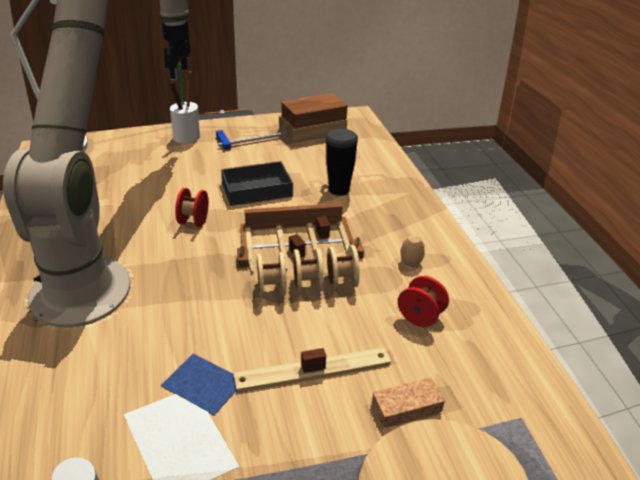

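The top view shows the rack at (265,245), with three plain reels facing it at (345,204), (343,243) and (343,286). There are two offcuts, at (250,204) in lane 3 and (281,243) in lane 2; lane 1 looks empty. The keeper is at (462,268), the tray at (128,268), the mug at (137,145), the egg at (327,121) and the cork block at (524,197). The two red reels at (417,138) and (185,363) are decoys.

```bash
cat > meas.py <<'E'
from h import *
f=dict(np.load('pics/top0.npz')); C=cloud(f); P=f['pixels'].astype(int); hsv=cv2.cvtColor(f['pixels'],cv2.COLOR_RGB2HSV)
def roi(x0,x1,y0,y1,z0,z1,extra=None):
    m=np.zeros(C.shape[:2],bool); m[y0:y1,x0:x1]=1
    m&=(C[...,2]>z0)&(C[...,2]<z1)
    if extra is not None: m&=extra
    return m
def rect(name,m):
    p=C[m]; r=cv2.minAreaRect(p[:,:2].astype(np.float32)*1000)
    print(name,len(p),'c',np.round(r[0],1),'size',np.round(r[1],1),'ang',round(r[2],1),'z',np.round(np.percentile(p[:,2],[5,50,95])*1000,1),'mean',np.round(p.mean(0)*1000,1))
dark=(P.sum(2)<230)
rect('bench',roi(380,420,300,400,-.05,.05))
rect('offA',roi(236,265,194,214,.034,.05,dark))
rect('offB',roi(268,295,232,252,.034,.05,dark))
rect('grip',roi(450,480,250,285,.042,.06))
rect('keeperbar',roi(440,490,185,350,.008,.018))
rect('tray',roi(85,170,215,320,.035,.055))
rect('stop',roi(205,240,165,310,.048,.062))
rect('pinhi',roi(285,310,165,183,.02,.055)); rect('pinlo',roi(272,302,298,320,.02,.055))
for n,(y0,y1) in dict(r3=(182,222),r2=(222,262),r1=(262,304)).items():
    rect(n+'all',roi(315,375,y0,y1,.055,.11)); rect(n+'top',roi(315,375,y0,y1,.085,.11))
rect('strips',roi(228,322,178,308,.006,.014))
rect('egg',roi(305,345,100,145,.02,.1)); rect('mug',roi(100,180,110,180,.14,.2)); rect('cork',roi(500,550,160,235,.025,.045))
E
python3 meas.py
python3 - <<'E'
from h import *
P=np.load('pics/top0.npz')['pixels']
c=P[160:325,200:385]; cv2.imwrite('pics/crop0.png',cv2.resize(c,None,fx=4,fy=3.6,interpolation=cv2.INTER_CUBIC)[:,:,::-1])
E
```

```text
bench 3984 c [ 306.1 -210.5] size [ 81.4 200.7] ang 88.7 z [-3.5 -0.3  3.1] mean [ 3.057e+02 -2.100e+02 -3.000e-01]
offA 268 c [603.6  95.6] size [25.1 44. ] ang 0.6 z [36.2 39.7 42.8] mean [603.2  95.9  39.7]
offB 273 c [522.9  32.9] size [25.5 44.5] ang 13.3 z [36.6 39.7 43.1] mean [522.5  32.8  39.7]
grip 298 c [ 471.4 -342. ] size [46.1 24.6] ang 2.3 z [45.8 51.5 54.7] mean [ 471.5 -341.    51. ]
keeperbar 2528 c [ 471.5 -342.9] size [305.4  43.4] ang 0.3 z [ 9.  11.9 15.3] mean [ 466.4 -341.7   12. ]
tray 1037 c [474.7 345.2] size [181.3 132.1] ang 4.0 z [36.5 43.6 47.5] mean [477.1 346.3  43. ]
stop 1158 c [540.1 148.3] size [ 19.7 251.2] ang 85.2 z [50.8 54.5 57.7] mean [538.2 148.1  54.5]
pinhi 274 c [665.8   1.2] size [47.7 27.3] ang 85.5 z [21.1 24.2 44. ] mean [665.    1.1  25.9]
pinlo 295 c [389.6  26.5] size [47.4 26. ] ang 88.8 z [20.9 24.  44. ] mean [389.6  26.5  25.4]
r3all 990 c [ 597.2 -100.5] size [93.4 58.9] ang 86.4 z [58.5 75.7 95.3] mean [ 597.4 -100.2   76.5]
r3top 283 c [597.9 -99.7] size [64.9 57. ] ang 84.4 z [86.1 92.6 97.2] mean [598.  -99.5  92.1]
r2all 946 c [518.3 -95.5] size [94.5 58. ] ang 84.4 z [58.2 75.5 95.8] mean [518.6 -94.8  76.5]
r2top 276 c [518.4 -96. ] size [62.7 57.7] ang 84.9 z [85.9 92.4 97.2] mean [518.5 -95.3  92.1]
r1all 903 c [436.7 -92.9] size [93.9 59. ] ang 84.6 z [58.8 75.9 95.6] mean [437.1 -92.1  76.6]
r1top 265 c [436.7 -93.2] size [62.2 58.1] ang 85.2 z [86.4 92.6 97. ] mean [436.9 -92.5  92.2]
strips 2183 c [529.5  50.2] size [185.9 270.1] ang 89.0 z [ 6.8  9.9 13. ] mean [527.5  64.3   9.9]
egg 654 c [781.3 -63.4] size [55.5 56.3] ang 39.9 z [35.1 61.2 75.7] mean [774.7 -63.5  59.4]
mug 2065 c [703. 293.] size [90.4 88. ] ang 60.6 z [149.9 175.2 178.2] mean [697.9 287.1 172.3]
cork 1820 c [ 618.4 -470. ] size [120.5  62.8] ang 3.5 z [30.8 34.7 38.1] mean [ 617.2 -468.6   34.6]
```

View pics/crop0.png

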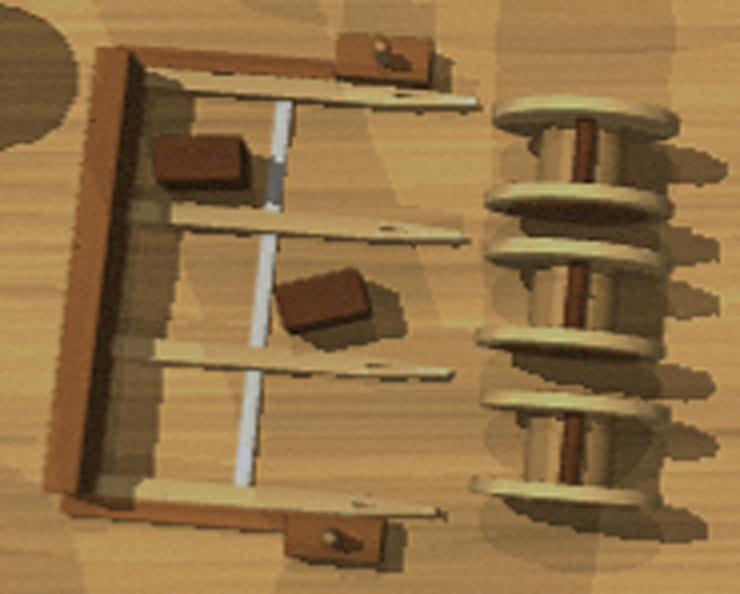

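Two offcuts and three plain reels are confirmed, and lane 1 is empty. Pins at about (666,1) and (390,26) mm are 277 mm apart, as they should be, and the rack yaw is about -5.2°. I'm moving above the lane 3 offcut.

>>> {"api": "play_rows", "payload": {"steps": [0.0154,-0.0283,-0.004,0,0,-0.057,0.0308,-0.0566,-0.008,0,0,-0.114,0.0462,-0.0849,-0.012,0,0,-0.171,0.0616,-0.1132,-0.016,0,0,-0.228,0.0768,-0.1413,-0.02,0,0,-0.285], "hand": -0.3}}

```text
time: 0.52
position: [0.3734, 0.5188, 0.1809]
ee_rot: [0.347, 0.938, -0.0, 0.0]
wrist_force: [0.8, -0.0, -0.2]
finger_gap: 0.0559
finger_force: 0.0
```

>>> {"api": "play_rows", "payload": {"steps": [0.0154,-0.0283,-0.004,0,0,-0.057,0.0308,-0.0566,-0.008,0,0,-0.114,0.0462,-0.0849,-0.012,0,0,-0.171,0.0616,-0.1132,-0.016,0,0,-0.228,0.0768,-0.1413,-0.02,0,0,-0.285]}}

```text
time: 0.93
position: [0.4502, 0.3776, 0.161]
ee_rot: [0.477, 0.879, -0.0, -0.0]
wrist_force: [1.1, -0.3, 0.1]
finger_gap: 0.0557
finger_force: 0.0
```

>>> {"api": "play_rows", "payload": {"steps": [0.0154,-0.0283,-0.004,0,0,-0.057,0.0308,-0.0566,-0.008,0,0,-0.114,0.0462,-0.0849,-0.012,0,0,-0.171,0.0616,-0.1132,-0.016,0,0,-0.228,0.0768,-0.1413,-0.02,0,0,-0.285]}}

```text
time: 1.35
position: [0.527, 0.2364, 0.141]
ee_rot: [0.597, 0.803, -0.0, -0.0]
wrist_force: [1.1, 0.4, 0.4]
finger_gap: 0.0556
finger_force: 0.0
```

>>> {"api": "play_rows", "payload": {"steps": [0.0154,-0.0283,-0.004,0,0,-0.057,0.0308,-0.0566,-0.008,0,0,-0.114,0.0462,-0.0849,-0.012,0,0,-0.171,0.0616,-0.1132,-0.016,0,0,-0.228,0.0768,-0.1413,-0.02,0,0,-0.285]}}

```text
time: 1.77
position: [0.6038, 0.095, 0.121]
ee_rot: [0.705, 0.71, -0.0, -0.0]
wrist_force: [0.3, 0.7, 0.1]
finger_gap: 0.0551
finger_force: 0.0
```

Run:
```python
from h import *
f=grab('wrist','w1.png'); C=cloud(f); P=f['pixels'].astype(int)
m=(C[...,2]>.034)&(C[...,2]<.046)&(P.sum(2)<230)&(abs(C[...,0]-.6036)<.05)&(abs(C[...,1]-.0956)<.045)
p=C[m]; print(len(p),p.mean(0),cv2.minAreaRect(p[:,:2].astype(np.float32)*1000))
R=np.array(f['R']); print(-R.T@np.array(f['t']),R[2])
```

```text
966 [0.6018219  0.10447775 0.04033457] ((603.9644775390625, 98.25697326660156), (25.937877655029297, 45.21577072143555), 1.0845050811767578)
[0.60397524 0.16481516 0.2943963 ] [ 0.00149078 -0.27219292 -0.96224154]
```

View pics/w1.png

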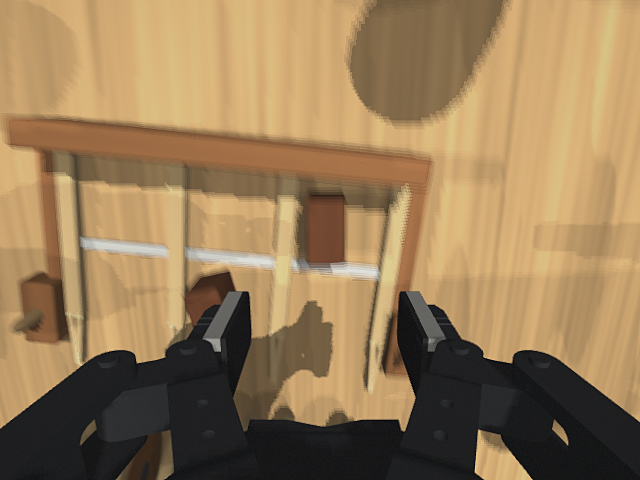

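The wrist view shows the offcut at (326,228), and its rectangle measures 26x45 mm at (604,98) mm. I'm descending to grasp it.

>>> {"api": "play_rows", "payload": {"steps": [0,0.0015,-0.03,0,0,0,0,0.0015,-0.06,0,0,0,0,0.0015,-0.085,0,0,0,0,0.0015,-0.106,0,0,0,0,0.0015,-0.106,0,0,0]}}

```text
time: 2.23
position: [0.6007, 0.0979, 0.0115]
ee_rot: [0.703, 0.711, -0.003, -0.002]
wrist_force: [-0.9, 0.2, 1.3]
finger_gap: 0.0555
finger_force: 0.0
```

>>> {"api": "play_rows", "payload": {"steps": [0,0,0,0,0,0,0,0,0,0,0,0,0,0,0,0,0,0,0,0,0,0,0,0,0,0,0,0,0,0], "hand": 1, "force": 60}}

```text
time: 2.65
position: [0.604, 0.0983, 0.0166]
ee_rot: [0.703, 0.711, 0.001, 0.0]
wrist_force: [-0.1, 0.7, 0.8]
finger_gap: 0.0001
finger_force: 0.0
```

>>> {"api": "play_rows", "payload": {"steps": [0,0,0.02,0,0,0,0,0,0.05,0,0,0,0,0,0.08,0,0,0,0,0,0.11,0,0,0,0,0,0.11,0,0,0]}}

```text
time: 3.07
position: [0.6064, 0.0983, 0.1314]
ee_rot: [0.704, 0.71, 0.004, 0.002]
wrist_force: [0.3, -0.5, 0.4]
finger_gap: -0.0
finger_force: 0.0
```

The fingers closed to zero, so the grasp missed or the offcut moved. I'm taking another look.

Run:
```python
from h import *
f=grab('wrist','w2.png'); C=cloud(f); P=f['pixels'].astype(int)
m=(C[...,2]>.032)&(C[...,2]<.046)&(P.sum(2)<230)&(P[...,0]>P[...,2]+12)
n,l,s,c=cv2.connectedComponentsWithStats(m.astype(np.uint8))
for i in range(1,n):
    if s[i,4]>150:
        p=C[l==i]; print(s[i],c[i],p.mean(0),cv2.minAreaRect(p[:,:2].astype(np.float32)*1000))
```

```text
[202 134 209  23 241] [304.82157676 145.08298755] [0.5951858  0.15478554 0.0392495 ] ((595.5516357421875, 154.74578857421875), (0.2640261650085449, 136.4482879638672), 84.7012939453125)
[299 196  39  66 404] [317.4950495  225.33168317] [0.60350269 0.10148845 0.03944573] ((603.9470825195312, 98.38140869140625), (25.774137496948242, 44.72455978393555), 0.9128243327140808)
[ 180  280   54   65 2012] [207.80069583 313.27385686] [0.52483094 0.03585773 0.04005657] ((523.6083984375, 35.209136962890625), (26.610660552978516, 44.743919372558594), 14.459253311157227)
```

View pics/w2.png

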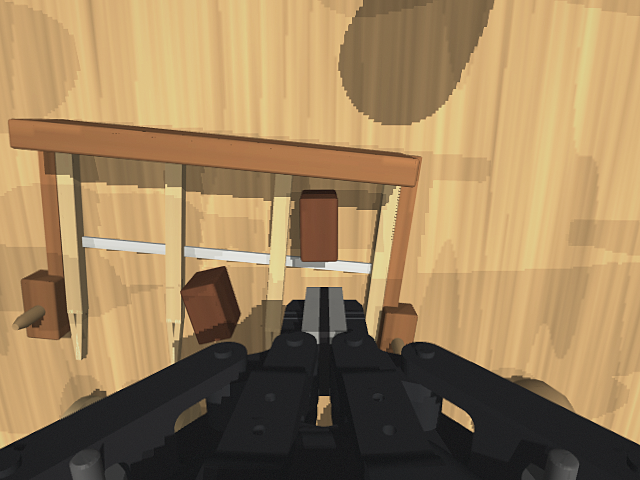

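Run:
```python
from h import *
s=manip.get_state(); print({k:np.round(v,4) for k,v in s.items()})
f=grab('wrist'); 
from scipy.spatial.transform import Rotation as Ro
p=np.array(s['position']);Z=Ro.from_quat(s['ee_rot']).as_matrix()
print('Rtool',Z.round(3))
print(proj(f,[p,p-0.019*Z[:,2],p-.07*Z[:,2]]))
C=cloud(f)
for v in (280,285,290,295,300,310,320,330): print(v,C[v,310:340:10].round(3).tolist())
```

```text
{'time': np.float64(3.1167), 'joint_positions': array([-0.4346,  0.5632,  0.2695,  1.9458, -0.2357,  0.6561, -0.008 ]), 'qvel': array([ 0.0084,  0.0519, -0.0251,  0.0414, -0.0102, -0.0346,  0.0093]), 'effort': array([-4.69000e-02, -6.87738e+01,  6.19570e+00, -1.99300e+01,
        1.42300e-01,  4.62700e-01, -1.17500e-01]), 'position': array([0.6053, 0.0984, 0.1291]), 'ee_rot': array([0.7035, 0.7106, 0.0028, 0.0016]), 'wrist_force': array([ 0.2979, -0.9227, -0.393 ]), 'wrist_torque': array([ 0.0102,  0.0198, -0.0797]), 'finger_force': np.float64(0.0), 'finger_gap': np.float64(0.0003)}
Rtool [[-0.01   1.     0.006]
 [ 1.     0.01   0.002]
 [ 0.002  0.006 -1.   ]]
[[322.37354919 280.72260278]
 [322.21328899 297.86471406]
 [321.54275026 369.72766473]]
280 [[0.596, 0.047, 0.0], [0.604, 0.047, -0.001], [0.612, 0.048, 0.002]]
285 [[0.596, 0.044, 0.001], [0.604, 0.043, 0.001], [0.612, 0.043, 0.0]]
290 [[0.601, 0.11, 0.168], [0.604, 0.11, 0.166], [0.608, 0.11, 0.168]]
295 [[0.601, 0.11, 0.172], [0.604, 0.11, 0.171], [0.608, 0.11, 0.172]]
300 [[0.601, 0.11, 0.176], [0.604, 0.11, 0.176], [0.608, 0.11, 0.176]]
310 [[0.601, 0.11, 0.183], [0.604, 0.11, 0.184], [0.608, 0.11, 0.184]]
320 [[0.601, 0.11, 0.19], [0.604, 0.11, 0.19], [0.607, 0.11, 0.191]]
330 [[0.601, 0.11, 0.196], [0.604, 0.11, 0.197], [0.607, 0.11, 0.196]]
```

Run:
```python
from h import *
s=manip.get_state();p=s['position'];print(p)
for n in('side','wrist'):
    f=grab(n,'s3.png' if n=='side' else None); C=cloud(f)
    m=(abs(C[...,0]-p[0])<.03)&(abs(C[...,1]-p[1])<.04)&(C[...,2]>.07)&(C[...,2]<.26)
    q=C[m]; print(n,len(q)); 
    o=q[np.argsort(q[:,2])][:200:20]; print(o.round(3).tolist())
    if n=='side': print(proj(f,[p]), np.argwhere(m)[np.argsort(q[:,2])][:5])
```

```text
[0.60419215 0.09841545 0.12721687]
side 682
[[0.605, 0.089, 0.158], [0.614, 0.087, 0.167], [0.591, 0.105, 0.17], [0.609, 0.088, 0.175], [0.608, 0.085, 0.18], [0.604, 0.089, 0.183], [0.596, 0.088, 0.187], [0.604, 0.089, 0.192], [0.619, 0.091, 0.197], [0.579, 0.087, 0.201]]
[[323.30737048 190.09442129]] [[181 325]
 [181 324]
 [181 326]
 [181 327]
 [181 323]]
wrist 37415
[[0.602, 0.109, 0.16], [0.608, 0.11, 0.161], [0.598, 0.11, 0.162], [0.603, 0.11, 0.162], [0.599, 0.11, 0.163], [0.596, 0.106, 0.163], [0.599, 0.11, 0.164], [0.615, 0.106, 0.164], [0.605, 0.11, 0.164], [0.605, 0.11, 0.165]]
```

Side and wrist depth agree that the shut fingertips are at z≈0.159 while the reported TCP is 0.127. The real tips are therefore about 32 mm behind the reported TCP, so the fingers closed above the block. I'll apply this offset from here on and retry.

>>> {"api": "play_rows", "payload": {"steps": [0,0,-0.03,0,0,0,0,0,-0.06,0,0,0,0,0,-0.085,0,0,0,0,0,-0.1,0,0,0,0,0,-0.115,0,0,0], "hand": -0.3}}

```text
time: 3.68
position: [0.6017, 0.0977, 0.0075]
ee_rot: [0.704, 0.711, -0.002, -0.001]
wrist_force: [0.3, 0.5, 0.6]
finger_gap: 0.0555
finger_force: 0.0
```

>>> {"api": "play_rows", "payload": {"steps": [0,0,-0.006,0,0,0,0,0,-0.012,0,0,0,0,0,-0.018,0,0,0,0,0,-0.025,0,0,0,0,0,-0.029,0,0,0]}}

```text
time: 4.1
position: [0.6034, 0.0981, -0.019]
ee_rot: [0.704, 0.711, 0.0, 0.0]
wrist_force: [-0.5, 0.1, 1.2]
finger_gap: 0.0553
finger_force: 0.0
```

>>> {"api": "play_rows", "payload": {"steps": [0,0,0,0,0,0,0,0,0,0,0,0,0,0,0,0,0,0,0,0,0,0,0,0,0,0,0,0,0,0], "hand": 1, "force": 60}}

```text
time: 4.52
position: [0.6037, 0.0981, -0.0181]
ee_rot: [0.704, 0.711, 0.0, 0.0]
wrist_force: [0.1, 0.2, 2.3]
finger_gap: 0.0251
finger_force: 59.3
```

The gap reads 25 mm at 59 N, so it is grasped. I'm lifting and carrying it to the tray.

>>> {"api": "play_rows", "payload": {"steps": [0,0,0.02,0,0,0,0,0,0.045,0,0,0,0,0,0.075,0,0,0,0,0,0.1,0,0,0,0,0,0.1,0,0,0]}}

```text
time: 4.93
position: [0.6059, 0.0983, 0.0862]
ee_rot: [0.704, 0.711, 0.003, 0.002]
wrist_force: [0.4, 0.0, -0.8]
finger_gap: 0.0252
finger_force: 59.1
```

>>> {"api": "play_rows", "payload": {"steps": [-0.01,0.025,0,0,0,0,-0.02,0.055,0,0,0,0,-0.03,0.085,0,0,0,0,-0.04,0.11,0,0,0,0,-0.048,0.135,0,0,0,0]}}

```text
time: 5.35
position: [0.5542, 0.2346, 0.0811]
ee_rot: [0.703, 0.711, -0.0, -0.0]
wrist_force: [0.6, -0.6, -0.6]
finger_gap: 0.025
finger_force: 59.1
```

>>> {"api": "play_rows", "payload": {"steps": [-0.01,0.03,0,0,0,0,-0.02,0.06,0,0,0,0,-0.03,0.085,0,0,0,0,-0.04,0.105,0,0,0,0,-0.044,0.114,0,0,0,0]}}

```text
time: 5.77
position: [0.509, 0.3507, 0.0808]
ee_rot: [0.702, 0.712, -0.0, -0.001]
wrist_force: [-0.1, 0.7, -0.9]
finger_gap: 0.0252
finger_force: 59.1
```

>>> {"api": "play_rows", "payload": {"steps": [0,0,-0.03,0,0,0,0,0,-0.06,0,0,0,0,0,-0.08,0,0,0,0,0,-0.09,0,0,0,0,0,-0.09,0,0,0]}}

```text
time: 6.18
position: [0.5106, 0.3453, -0.0108]
ee_rot: [0.704, 0.71, -0.002, -0.0]
wrist_force: [-0.1, -0.8, -0.9]
finger_gap: 0.0249
finger_force: 59.1
```

>>> {"api": "play_rows", "payload": {"steps": [0,0,-0.001,0,0,0,0,0,-0.001,0,0,0,0,0,-0.001,0,0,0,0,0,-0.001,0,0,0], "hand": -0.2}}

```text
time: 6.52
position: [0.512, 0.3474, -0.0084]
ee_rot: [0.704, 0.711, 0.001, 0.0]
wrist_force: [0.1, -0.4, -0.6]
finger_gap: 0.0509
finger_force: 0.0
```

>>> {"api": "play_rows", "payload": {"steps": [0,0,0.02,0,0,0,0,0,0.05,0,0,0,0,0,0.08,0,0,0,0,0,0.1,0,0,0,0,0,0.11,0,0,0]}}

```text
time: 6.93
position: [0.5126, 0.3478, 0.104]
ee_rot: [0.704, 0.711, 0.002, 0.0]
wrist_force: [-0.3, 0.1, -0.1]
finger_gap: 0.051
finger_force: 0.0
```

>>> {"api": "play_rows", "payload": {"steps": [0.001,-0.03,0,0,0,0.04,0.002,-0.065,0,0,0,0.08,0.004,-0.1,0,0,0,0.12,0.006,-0.135,0,0,0,0.16,0.008,-0.17,0,0,0,0.2]}}

```text
time: 7.35
position: [0.519, 0.1758, 0.1004]
ee_rot: [0.628, 0.778, 0.0, 0.0]
wrist_force: [0.3, 0.0, -0.0]
finger_gap: 0.0513
finger_force: 0.0
```

>>> {"api": "play_rows", "payload": {"steps": [0.001,-0.03,0,0,0,0.034,0.002,-0.065,0,0,0,0.034,0.003,-0.1,0,0,0,0.034,0.004,-0.13,0,0,0,0.034,0.004,-0.14,0,0,0,0.034]}}

```text
time: 7.77
position: [0.523, 0.0319, 0.1006]
ee_rot: [0.618, 0.786, -0.001, 0.001]
wrist_force: [-0.8, -0.6, -0.5]
finger_gap: 0.0512
finger_force: 0.0
```

```bash
cat > off.py <<'E'
from h import *
s=manip.get_state(); print(s['time'],np.round(s['position'],4))
f=grab('wrist','wx.png'); C=cloud(f); P=f['pixels'].astype(int)
m=(C[...,2]>.032)&(C[...,2]<.047)&(P.sum(2)<230)&(P[...,0]>P[...,2]+12)
n,l,st,c=cv2.connectedComponentsWithStats(m.astype(np.uint8))
for i in range(1,n):
    if st[i,4]>150:
        p=C[l==i]; print(st[i],p.mean(0).round(4),cv2.minAreaRect(p[:,:2].astype(np.float32)*1000))
f=grab('top','tx.png'); C=cloud(f)
m=np.zeros(C.shape[:2],bool); m[226:310,96:160]=1; P=f['pixels'].astype(int)
m&=(C[...,2]>.02)&(P[...,0]>P[...,2]+15)
p=C[m]; print('tray red',len(p),p.mean(0) if len(p) else '')
E
python3 off.py
```

```text
7.7667 [0.523  0.0319 0.1006]
[ 230    0  379  139 2155] [0.5497 0.1408 0.0397] ((552.9166259765625, 140.5469512939453), (1.3664827346801758, 221.11654663085938), 84.76197814941406)
[ 302  200   43   73 1380] [0.5224 0.0321 0.0404] ((522.5333251953125, 35.000389099121094), (25.798715591430664, 44.642784118652344), 13.723771095275879)
[257 361  71  40 397] [ 0.5322 -0.0678  0.0411] ((524.5865478515625, -60.88285827636719), (30.607742309570312, 38.36022186279297), 79.9151840209961)
[341 371  28  53 392] [ 0.5711 -0.0705  0.0395] ((571.0017700195312, -74.15228271484375), (49.22986602783203, 2.441087007522583), 84.29950714111328)
tray red 1725 [0.43011612 0.11718653 0.60674324]
```

>>> {"api": "play_rows", "payload": {"steps": [-0.001,-0.0025,-0.03,0,0,0,-0.001,-0.0025,-0.06,0,0,0,-0.001,-0.0025,-0.09,0,0,0,-0.001,-0.0025,-0.11,0,0,0,-0.001,-0.0025,-0.12,0,0,0]}}

```text
time: 8.28
position: [0.5213, 0.0365, -0.0221]
ee_rot: [0.615, 0.789, -0.001, -0.001]
wrist_force: [0.0, 1.0, 0.1]
finger_gap: 0.0512
finger_force: 0.0
```

>>> {"api": "play_rows", "payload": {"steps": [0,0,0,0,0,0,0,0,0,0,0,0,0,0,0,0,0,0,0,0,0,0,0,0,0,0,0,0,0,0], "hand": 1}}

```text
time: 8.7
position: [0.523, 0.035, -0.0189]
ee_rot: [0.616, 0.788, 0.001, 0.001]
wrist_force: [0.7, 0.3, -0.3]
finger_gap: 0.0248
finger_force: 58.9
```

>>> {"api": "play_rows", "payload": {"steps": [0,0,0.02,0,0,0,0,0,0.045,0,0,0,0,0,0.075,0,0,0,0,0,0.1,0,0,0,0,0,0.1,0,0,0]}}

```text
time: 9.12
position: [0.5247, 0.0348, 0.0849]
ee_rot: [0.616, 0.788, 0.003, 0.002]
wrist_force: [0.8, 0.4, -0.3]
finger_gap: 0.0253
finger_force: 40.6
```

>>> {"api": "play_rows", "payload": {"steps": [0,0,0,0,0,0,0,0,0,0,0,0,0,0,0,0,0,0], "force": 70}}

```text
time: 9.37
position: [0.5218, 0.0346, 0.0797]
ee_rot: [0.616, 0.788, -0.0, -0.0]
wrist_force: [-0.3, -0.3, -0.4]
finger_gap: 0.0249
finger_force: 72.8
```

>>> {"api": "play_rows", "payload": {"steps": [-0.008,0.03,0,0,0,0,-0.016,0.06,0,0,0,0,-0.025,0.092,0,0,0,0,-0.034,0.125,0,0,0,0,-0.042,0.158,0,0,0,0]}}

```text
time: 9.78
position: [0.4791, 0.1934, 0.0792]
ee_rot: [0.616, 0.788, -0.001, -0.0]
wrist_force: [0.2, -0.6, -0.9]
finger_gap: 0.0249
finger_force: 72.9
```

>>> {"api": "play_rows", "payload": {"steps": [-0.008,0.03,0,0,0,0,-0.016,0.06,0,0,0,0,-0.025,0.092,0,0,0,0,-0.034,0.125,0,0,0,0,-0.043,0.149,0,0,0,0]}}

```text
time: 10.2
position: [0.4361, 0.3443, 0.079]
ee_rot: [0.615, 0.788, -0.001, -0.0]
wrist_force: [0.2, 0.1, -0.1]
finger_gap: 0.0247
finger_force: 72.9
```

>>> {"api": "play_rows", "payload": {"steps": [0,0,-0.03,0,0,0,0,0,-0.06,0,0,0,0,0,-0.08,0,0,0,0,0,-0.09,0,0,0,0,0,-0.09,0,0,0]}}

```text
time: 10.62
position: [0.4361, 0.3402, -0.0125]
ee_rot: [0.616, 0.788, -0.003, -0.0]
wrist_force: [-0.2, 0.0, 0.7]
finger_gap: 0.0253
finger_force: 73.0
```

>>> {"api": "play_rows", "payload": {"steps": [0,0,0.001,0,0,0,0,0,0.001,0,0,0,0,0,0.001,0,0,0,0,0,0.001,0,0,0], "hand": -0.2}}

```text
time: 10.95
position: [0.438, 0.342, -0.0074]
ee_rot: [0.616, 0.788, 0.001, 0.0]
wrist_force: [0.6, 0.2, 0.2]
finger_gap: 0.0512
finger_force: 0.0
```

>>> {"api": "play_rows", "payload": {"steps": [0,0,0.02,0,0,0,0,0,0.05,0,0,0,0,0,0.09,0,0,0,0,0,0.12,0,0,0,0,0,0.15,0,0,0]}}

```text
time: 11.37
position: [0.4374, 0.3416, 0.1441]
ee_rot: [0.616, 0.788, 0.001, 0.0]
wrist_force: [-0.3, 0.3, -0.2]
finger_gap: 0.0514
finger_force: 0.0
```

>>> {"api": "play_rows", "payload": {"steps": [0.01,-0.035,0.005,0,0,0.1,0.02,-0.07,0.01,0,0,0.2,0.03,-0.105,0.01,0,0,0.3,0.04,-0.14,0.01,0,0,0.4,0.05,-0.175,0.01,0,0,0.5], "hand": 1}}

```text
time: 11.78
position: [0.4877, 0.1652, 0.1526]
ee_rot: [0.399, 0.917, 0.001, 0.001]
wrist_force: [0.4, -0.4, -0.9]
finger_gap: 0.0001
finger_force: 0.0
```

>>> {"api": "play_rows", "payload": {"steps": [0.01,-0.035,0,0,0,0.1,0.02,-0.07,0,0,0,0.2,0.03,-0.105,0,0,0,0.3,0.04,-0.14,0,0,0,0.4,0.05,-0.175,0,0,0,0.5]}}

```text
time: 12.2
position: [0.5377, -0.0103, 0.1524]
ee_rot: [0.16, 0.987, 0.0, 0.001]
wrist_force: [-0.0, -0.0, 0.2]
finger_gap: 0.0001
finger_force: 0.0
```

>>> {"api": "play_rows", "payload": {"steps": [0.01,-0.035,0,0,0,0.1,0.02,-0.07,0,0,0,0.2,0.03,-0.105,0,0,0,0.236,0.04,-0.13,0,0,0,0.236,0.05,-0.135,0,0,0,0.236]}}

```text
time: 12.62
position: [0.587, -0.1501, 0.1523]
ee_rot: [0.049, 0.999, -0.001, 0.001]
wrist_force: [0.1, 0.5, -0.5]
finger_gap: 0.0
finger_force: 0.0
```

```bash
cat > prof.py <<'E'
from h import *
from scipy.spatial.transform import Rotation as Ro
s=manip.get_state(); print(s['time'],np.round(s['position'],4),np.round(s['ee_rot'],4))
p=np.array(s['position']);T=Ro.from_quat(s['ee_rot']).as_matrix()
for n in('side','wrist','top'):
    f=grab(n,n+'_p.png'); C=cloud(f); q=(C-p)@T   # tool coords
    q=q[np.isfinite(q).all(-1)]
    q=q[(abs(q[:,0])<.08)&(abs(q[:,1])<.09)&(q[:,2]<0.)&(q[:,2]>-.2)]
    for a in np.arange(-.16,-.02,.01):
        k=q[(q[:,2]>=a)&(q[:,2]<a+.01)]
        if len(k)>15: print(n,round(a,3),len(k),'x',np.percentile(k[:,0],[2,98]).round(3),'y',np.percentile(k[:,1],[2,98]).round(3))
E
python3 prof.py
```

```text
12.6167 [ 0.587  -0.1501  0.1523] [ 4.880e-02  9.988e-01 -1.500e-03  6.000e-04]
side -0.16 70 x [-0.02   0.031] y [-0.041 -0.02 ]
side -0.15 69 x [-0.009  0.011] y [-0.044 -0.016]
side -0.14 135 x [-0.019  0.019] y [-0.049  0.009]
side -0.13 139 x [-0.018  0.019] y [-0.064  0.01 ]
side -0.12 109 x [-0.017  0.017] y [-0.064  0.008]
side -0.11 68 x [-0.017  0.017] y [-0.058  0.007]
side -0.1 75 x [-0.011  0.017] y [-0.05   0.045]
side -0.09 39 x [-0.011  0.013] y [-0.042  0.021]
side -0.08 36 x [-0.01   0.013] y [-0.035  0.022]
side -0.07 17 x [-0.005  0.012] y [-0.017  0.009]
side -0.06 48 x [-0.01   0.011] y [-0.017  0.004]
side -0.05 53 x [-0.01   0.011] y [-0.017  0.002]
side -0.04 32 x [-0.011  0.011] y [-0.015 -0.001]
wrist -0.13 4971 x [0.009 0.018] y [-0.051  0.054]
wrist -0.12 19739 x [0.002 0.015] y [-0.053  0.057]
wrist -0.11 17545 x [-0.007  0.015] y [-0.048  0.053]
wrist -0.1 8352 x [-0.011  0.015] y [-0.041  0.046]
wrist -0.09 10071 x [-0.011  0.011] y [-0.033  0.039]
wrist -0.08 3234 x [-0.01   0.011] y [-0.025  0.031]
wrist -0.07 1473 x [-0.013  0.009] y [-0.007  0.013]
wrist -0.06 1168 x [0.004 0.009] y [-0.01   0.016]
wrist -0.05 932 x [0.004 0.009] y [-0.01   0.016]
wrist -0.04 282 x [0.004 0.009] y [-0.008  0.014]
top -0.14 28 x [-0.006  0.009] y [0.043 0.053]
top -0.13 126 x [-0.012  0.011] y [0.048 0.065]
top -0.12 63 x [-0.014  0.011] y [0.045 0.065]
top -0.11 26 x [0.003 0.011] y [0.039 0.057]
top -0.1 20 x [0.006 0.011] y [0.033 0.048]
```

```bash
cat > reels.py <<'E'
from h import *
s=manip.get_state(); print(round(s['time'],2),np.round(s['position'],4),np.round(s['wrist_force'],1))
f=grab('top','topr.png'); C=cloud(f); P=f['pixels'].astype(int)
x,y,z=C[...,0],C[...,1],C[...,2]
O=np.array([.5349,.0905]);ex=np.array([.9959,-.0912]);ey=np.array([.0912,.9959])
L=np.stack([(C[...,:2]-O)@ex,(C[...,:2]-O)@ey],-1)
for i in (1,2,3):
    lx=(i-2)*.08
    m=(abs(L[...,0]-lx)<.036)&(L[...,1]>-.29)&(L[...,1]<.047)&(z>.058)&(z<.1)&(P[...,0]>90)
    l=L[m]
    if len(l)>100: print('reel',i,len(l),'dx',round(1e3*(np.percentile(l[:,0],[1,99]).mean()-lx),1),'y-ext',(np.percentile(l[:,1],[1,99])*1e3).round(1),'mid',round(1e3*np.percentile(l[:,1],[1,99]).mean(),1))
m=(abs(x-.475)<.08)&(abs(y-.345)<.055)&(z>.02)&(z<.07)&(P[...,0]>P[...,2]+15)&(P.sum(2)<260)
n,lab,st,c=cv2.connectedComponentsWithStats(m.astype(np.uint8))
for i in range(1,n):
    if st[i,4]>60: print('tray blob',st[i,4],C[lab==i].mean(0).round(3))
m=(abs(y+.341)<.08)&(abs(x-.47)<.1)&(z>.045)&(z<.06)
print('grip',C[m].mean(0).round(4),m.sum(),cv2.minAreaRect(C[m][:,:2].astype(np.float32)*1000))
E
python3 reels.py
```

```text
12.77 [ 0.5877 -0.1435  0.1518] [ 0.4  0.5 -0. ]
reel 1 625 dx -0.8 y-ext [-212.3 -146.9] mid -179.6
reel 2 597 dx 1.2 y-ext [-212.4 -142.2] mid -177.3
reel 3 450 dx -0.4 y-ext [-209.1 -139.4] mid -174.3
tray blob 353 [0.511 0.342 0.042]
tray blob 379 [0.437 0.335 0.042]
grip [nan nan nan] 0 ((0.0, 0.0), (0.0, 0.0), 0.0)reels.py:17: RuntimeWarning: Mean of empty slice.
  print('grip',C[m].mean(0).round(4),m.sum(),cv2.minAreaRect(C[m][:,:2].astype(np.float32)*1000))
  ret = um.true_divide(
```

View pics/topr.png

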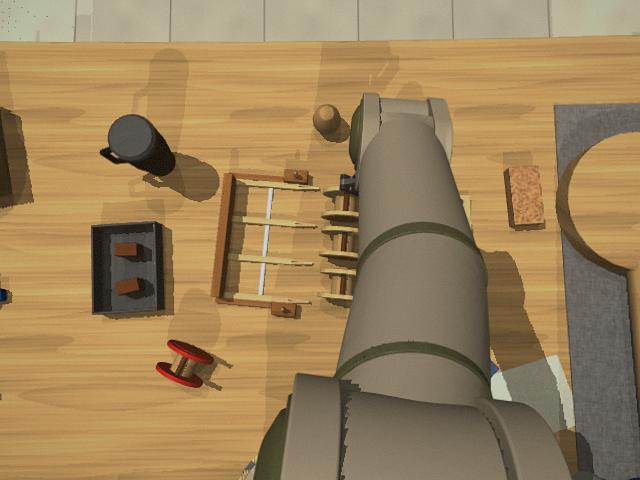

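Both offcuts sit in the tray at (127,250) and (130,286), and the reels are undisturbed. I'm inserting the closed fingers behind reel 3's core, tips at about 39 mm.

>>> {"api": "play_rows", "payload": {"steps": [0.003,-0.002,-0.01,0,0,0.004,0.0057,-0.0036,-0.02,0,0,0.007,0.0057,-0.0036,-0.03,0,0,0.007,0.0057,-0.0036,-0.04,0,0,0.007,0.0057,-0.0036,-0.05,0,0,0.007]}}

```text
time: 13.23
position: [0.5926, -0.1465, 0.0998]
ee_rot: [0.042, 0.999, 0.0, -0.001]
wrist_force: [0.1, -0.0, -0.5]
finger_gap: 0.0001
finger_force: 0.0
```

>>> {"api": "play_rows", "payload": {"steps": [0,0,-0.02,0,0,0,0,0,-0.04,0,0,0,0,0,-0.06,0,0,0,0,0,-0.08,0,0,0,0,0,-0.094,0,0,0]}}

```text
time: 13.65
position: [0.5919, -0.1466, 0.0047]
ee_rot: [0.042, 0.999, 0.0, -0.001]
wrist_force: [0.9, -0.2, 0.2]
finger_gap: 0.0001
finger_force: 0.0
```

>>> {"api": "play_rows", "payload": {"steps": [0,0,0,0,0,0,0,0,0,0,0,0]}}

```text
time: 13.82
position: [0.5922, -0.1467, 0.0062]
ee_rot: [0.042, 0.999, 0.0, -0.001]
wrist_force: [0.7, 0.1, 0.3]
finger_gap: -0.0002
finger_force: 0.0
```

```bash
python3 reels.py 2>/dev/null| head -4
python3 - <<'E'
from h import *
grab('wrist','w3.png')
E
```

```text
13.82 [ 0.5922 -0.1467  0.0062] [0.7 0.1 0.3]
tray blob 354 [0.511 0.341 0.042]
tray blob 373 [0.437 0.335 0.042]
grip [nan nan nan] 0 ((0.0, 0.0), (0.0, 0.0), 0.0)
```

View pics/w3.png

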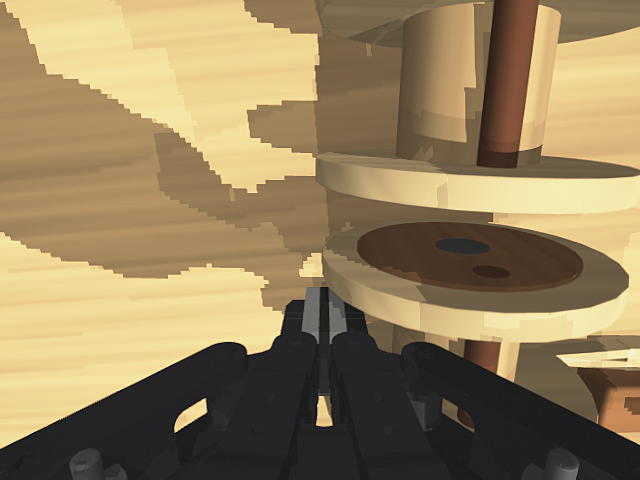

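Reel 3's varnished face shows at (470,265) and the fingertips at (322,290). I'm checking numerically that the fingers sit between its flanges.

Run:
```python
from h import *
f=grab('wrist'); C=cloud(f); R=np.array(f['R']); print(-R.T@np.array(f['t']),R[2])
O=np.array([.5349,.0905]);ex=np.array([.9959,-.0912]);ey=np.array([.0912,.9959])
def L(c): return np.r_[(c[:2]-O)@ex*1e3,(c[:2]-O)@ey*1e3,c[2]*1e3].round(1)
for (u,v) in [(470,265),(490,320),(350,300),(335,295),(312,295),(322,300),(330,270),(480,345),(480,400),(345,250),(600,270)]: print((u,v),L(C[v,u]))
s=manip.get_state(); print('tcp',L(np.array(s['position'])))
```

```text
[ 0.52501722 -0.14059895  0.18120375] [ 0.27201805 -0.0222896  -0.96203397]
(470, 265) [  50.7 -187.9   70.4]
(490, 320) [  54.9 -191.9   96.6]
(350, 300) [  59.6 -223.2   75.7]
(335, 295) [  69.1 -226.6   50.9]
(312, 295) [  69.7 -234.7   49.6]
(322, 300) [  69.4 -231.2   54.5]
(330, 270) [  55.  -228.7   63.9]
(480, 345) [  72.  -185.7   79. ]
(480, 400) [  68.1 -197.   108.1]
(345, 250) [  52.8 -223.4   50.1]
(600, 270) [  51.8 -149.3   71.2]
tcp [  80.1 -231.3    8.1]
```

The fingers are at rack x 69–91 mm, inside the flange gap of 60–100 mm. I'm starting the push along the rack's y axis.

>>> {"api": "play_rows", "payload": {"steps": [0.0004,0.004,0,0,0,0,0.0008,0.009,0,0,0,0,0.0013,0.014,0,0,0,0,0.0017,0.019,0,0,0,0,0.0022,0.024,0,0,0,0]}}

```text
time: 14.38
position: [0.5954, -0.1221, 0.0077]
ee_rot: [0.042, 0.999, 0.0, 0.0]
wrist_force: [-0.4, 0.5, -0.2]
finger_gap: -0.0002
finger_force: 0.0
```

>>> {"api": "play_rows", "payload": {"steps": [0.0005,0.005,0,0,0,0,0.0009,0.01,0,0,0,0,0.0014,0.015,0,0,0,0,0.0018,0.02,0,0,0,0,0.0023,0.025,0,0,0,0]}}

```text
time: 14.8
position: [0.5976, -0.0975, 0.0073]
ee_rot: [0.042, 0.999, 0.0, -0.0]
wrist_force: [-0.2, -0.1, 0.3]
finger_gap: 0.0001
finger_force: 0.0
```

```bash
python3 reels.py 2>/dev/null| head -4
```

```text
14.8 [ 0.5976 -0.0975  0.0073] [-0.2 -0.1  0.3]
tray blob 352 [0.511 0.341 0.042]
tray blob 378 [0.437 0.335 0.043]
grip [ 0.4717 -0.3412  0.0515] 286 ((471.5324401855469, -341.9698791503906), (45.88011169433594, 24.282546997070312), 1.1567965745925903)
```

```bash
cat > track.py <<'E'
from h import *; import sys
s=manip.get_state()
O=np.array([.5349,.0905]);ex=np.array([.9959,-.0912]);ey=np.array([.0912,.9959])
def L(C): return np.stack([(C[...,:2]-O)@ex,(C[...,:2]-O)@ey,C[...,2]],-1)*1e3
print(round(s['time'],2),'tcp',L(np.array(s['position'])).round(1),'F',np.round(s['wrist_force'],1))
for n in sys.argv[2:]:
  f=grab(n,f'tr_{n}.png'); l=L(cloud(f)); P=f['pixels'].astype(int); wood=(P[...,0]>110)&(P[...,0]>P[...,2]+30)
  for i in map(int,sys.argv[1]):
    lx=(i-2)*80
    q=l[(abs(l[...,0]-lx)<36)&(l[...,1]>-250)&(l[...,1]<47)&(l[...,2]>15)&(l[...,2]<102)&wood]
    if len(q)<30: continue
    t=q[q[:,2]>88]
    a=np.c_[2*q[:,1:],np.ones(len(q))]; 
    # circle fit on rim points: use flange bands
    k=q[(abs(abs(q[:,0]-lx)-24)<5)&(q[:,2]>20)]
    print(n,'reel',i,len(q),'x',np.percentile(q[:,0]-lx,[1,99]).round(1),'y',np.percentile(q[:,1],[1,99]).round(1),'top y',t[:,1].mean().round(1) if len(t)>5 else None,len(t),'zmax',np.percentile(q[:,2],99).round(1))
E
python3 track.py 123 top side wrist
```

```text
14.85 tcp [  79.6 -180.1    7.3] F [0.6 1.7 0.4]
side reel 1 468 x [-29.6  27.1] y [-240.7 -157.3] top y -198.3 103 zmax 95.7
side reel 2 431 x [-29.  28.] y [-235.7 -152.2] top y -193.7 103 zmax 96.1
side reel 3 158 x [-31.4  27.4] y [-189.4   45.5] top y -147.4 49 zmax 98.1
wrist reel 2 37091 x [-19.5  28.7] y [-228.4 -141.8] top y -185.9 8613 zmax 97.2
wrist reel 3 12747 x [-29.  23.] y [-194.4  -91.9] top y -141.2 6517 zmax 97.4
```

Reel 3 is rolling: its top is at y≈-141 mm, with the finger 38 mm behind as expected. I'm continuing the push.

>>> {"api": "play_rows", "payload": {"steps": [0.0005,0.005,0,0,0,0,0.0009,0.01,0,0,0,0,0.0014,0.015,0,0,0,0,0.0018,0.02,0,0,0,0,0.0023,0.025,0,0,0,0]}}

```text
time: 15.42
position: [0.5999, -0.0723, 0.0074]
ee_rot: [0.042, 0.999, 0.0, 0.0]
wrist_force: [-0.7, 0.0, -0.3]
finger_gap: 0.0001
finger_force: 0.0
```

>>> {"api": "play_rows", "payload": {"steps": [0.0005,0.005,0,0,0,0,0.0009,0.01,0,0,0,0,0.0014,0.015,0,0,0,0,0.0018,0.02,0,0,0,0,0.0023,0.025,0,0,0,0]}}

```text
time: 15.83
position: [0.6022, -0.0475, 0.0074]
ee_rot: [0.042, 0.999, -0.0, 0.0]
wrist_force: [-0.5, -0.4, 0.5]
finger_gap: -0.0001
finger_force: 0.0
```

>>> {"api": "play_rows", "payload": {"steps": [0.0005,0.005,0,0,0,0,0.0009,0.01,0,0,0,0,0.0014,0.015,0,0,0,0,0.0018,0.02,0,0,0,0,0.0023,0.025,0,0,0,0]}}

```text
time: 16.25
position: [0.6045, -0.0226, 0.0074]
ee_rot: [0.042, 0.999, -0.0, 0.0]
wrist_force: [-0.3, 0.4, 0.3]
finger_gap: -0.0001
finger_force: 0.0
```

```bash
python3 track.py 3 top wrist
```

```text
16.25 tcp [  79.6 -106.3    7.4] F [-0.3  0.4  0.3]
wrist reel 3 16234 x [-30.1  19. ] y [-110.9  -20.8] top y -68.4 7609 zmax 97.4
```

>>> {"api": "play_rows", "payload": {"steps": [0.0005,0.005,0,0,0,0,0.0009,0.01,0,0,0,0,0.0014,0.015,0,0,0,0,0.0018,0.02,0,0,0,0,0.0023,0.025,0,0,0,0]}}

```text
time: 16.77
position: [0.6068, 0.0025, 0.0074]
ee_rot: [0.042, 0.999, -0.0, 0.0]
wrist_force: [-0.9, 0.1, -0.2]
finger_gap: 0.0001
finger_force: 0.0
```

>>> {"api": "play_rows", "payload": {"steps": [0.0003,0.004,0,0,0,0,0.0007,0.008,0,0,0,0,0.0011,0.012,0,0,0,0,0.0015,0.016,0,0,0,0,0.0018,0.02,0,0,0,0]}}

```text
time: 17.18
position: [0.6086, 0.0226, 0.0073]
ee_rot: [0.042, 0.999, 0.0, 0.0]
wrist_force: [0.9, 0.3, 0.8]
finger_gap: 0.0001
finger_force: 0.0
```

>>> {"api": "play_rows", "payload": {"steps": [0.0003,0.003,0,0,0,0,0.0006,0.006,0,0,0,0,0.0009,0.009,0,0,0,0,0.0011,0.012,0,0,0,0,0.0014,0.015,0,0,0,0]}}

```text
time: 17.6
position: [0.61, 0.0372, 0.0074]
ee_rot: [0.042, 0.999, 0.0, 0.0]
wrist_force: [0.9, 0.2, -0.3]
finger_gap: 0.0001
finger_force: 0.0
```

```bash
python3 track.py 3 top side wrist
```

```text
17.6 tcp [ 79.6 -46.2   7.4] F [ 0.9  0.2 -0.3]
side reel 3 155 x [-32.2  24.3] y [-54.1  46.3] top y -5.3 34 zmax 96.6
wrist reel 3 22994 x [-31.2  19.2] y [-45.4  45.4] top y -2.4 8461 zmax 97.2
```

Reel 3 has dropped in past the sill, centre at about -2 mm. I'm retracting, lifting and going to reel 2.

>>> {"api": "play_rows", "payload": {"steps": [-0.0005,-0.006,0,0,0,0,-0.0011,-0.012,0,0,0,0,-0.0011,-0.012,0.025,0,0,0,-0.0011,-0.012,0.06,0,0,0,-0.0011,-0.012,0.09,0,0,0]}}

```text
time: 18.17
position: [0.6083, 0.0234, 0.0982]
ee_rot: [0.043, 0.999, -0.0, -0.001]
wrist_force: [0.3, 0.4, -0.7]
finger_gap: 0.0002
finger_force: 0.0
```

>>> {"api": "play_rows", "payload": {"steps": [0,0,0.02,0,0,0,-0.015,-0.027,0.02,0,0,0,-0.03,-0.054,0.02,0,0,0,-0.047,-0.084,0.02,0,0,0,-0.064,-0.114,0.02,0,0,0]}}

```text
time: 18.58
position: [0.5438, -0.091, 0.1177]
ee_rot: [0.042, 0.999, -0.0, 0.0]
wrist_force: [0.4, -1.1, -0.6]
finger_gap: 0.0004
finger_force: 0.0
```

>>> {"api": "play_rows", "payload": {"steps": [-0.015,-0.027,0,0,0,0,-0.025,-0.047,0,0,0,0,-0.0308,-0.0537,0,0,0,0,-0.0308,-0.0537,0,0,0,0,-0.0308,-0.0537,0,0,0,0]}}

```text
time: 19.0
position: [0.5142, -0.1429, 0.1175]
ee_rot: [0.042, 0.999, 0.0, 0.0]
wrist_force: [0.4, -0.5, 0.4]
finger_gap: 0.0004
finger_force: 0.0
```

```bash
python3 track.py 123 top side wrist
```

```text
19.0 tcp [   0.7 -234.3  117.5] F [ 0.4 -0.5  0.4]
top reel 1 565 x [-29.3  28.1] y [-214.7 -145.5] top y -190.4 217 zmax 97.5
top reel 2 412 x [-26.7  28.9] y [-210.1 -140.1] top y -181.6 140 zmax 97.5
top reel 3 621 x [-30.4  25.2] y [-43.1  42.2] top y -2.6 217 zmax 97.6
side reel 1 457 x [-29.6  27.1] y [-241.6 -158.8] top y -198.8 111 zmax 95.7
side reel 2 438 x [-29.   27.7] y [-236.  -151.9] top y -193.4 105 zmax 95.9
side reel 3 258 x [-14.8  25.1] y [-50.7  43.4] top y -9.0 41 zmax 95.1
wrist reel 1 11004 x [-29.   27.3] y [-231.9 -148.9] top y -191.4 4287 zmax 97.5
wrist reel 2 7963 x [-27.4  28.4] y [-230.5 -145. ] top y -187.2 3087 zmax 97.4
wrist reel 3 2118 x [-31.6  24.4] y [-47.1 -21.3] top y None 0 zmax 82.6
```

Reel 3 is parked (y≈-1 to -3, x≈-2.6) and I'm lined up behind reel 2. Descending and pushing.

>>> {"api": "play_rows", "payload": {"steps": [0,0,-0.025,0,0,0,0,0,-0.05,0,0,0,0,0,-0.075,0,0,0,0,0,-0.1,0,0,0,0,0,-0.11,0,0,0]}}

```text
time: 19.57
position: [0.5136, -0.141, 0.0046]
ee_rot: [0.041, 0.999, 0.0, -0.001]
wrist_force: [1.0, 0.2, 0.5]
finger_gap: -0.0003
finger_force: 0.0
```

>>> {"api": "play_rows", "payload": {"steps": [0.0004,0.004,0,0,0,0,0.0008,0.009,0,0,0,0,0.0013,0.014,0,0,0,0,0.0017,0.019,0,0,0,0,0.0022,0.024,0,0,0,0]}}

```text
time: 19.98
position: [0.5171, -0.118, 0.0086]
ee_rot: [0.042, 0.999, -0.0, 0.001]
wrist_force: [-0.2, -0.2, 0.0]
finger_gap: -0.0001
finger_force: 0.0
```

>>> {"api": "play_rows", "payload": {"steps": [0.0005,0.005,0,0,0,0,0.0009,0.01,0,0,0,0,0.0014,0.015,0,0,0,0,0.0018,0.02,0,0,0,0,0.0023,0.025,0,0,0,0]}}

```text
time: 20.4
position: [0.5186, -0.0933, 0.0074]
ee_rot: [0.042, 0.999, -0.0, 0.0]
wrist_force: [0.2, 0.2, -0.1]
finger_gap: 0.0001
finger_force: 0.0
```

>>> {"api": "play_rows", "payload": {"steps": [0.0005,0.005,0,0,0,0,0.0009,0.01,0,0,0,0,0.0014,0.015,0,0,0,0,0.0018,0.02,0,0,0,0,0.0023,0.025,0,0,0,0]}}

```text
time: 20.82
position: [0.5208, -0.0683, 0.0073]
ee_rot: [0.042, 0.999, -0.0, -0.0]
wrist_force: [0.2, -0.6, 0.5]
finger_gap: 0.0
finger_force: 0.0
```

```bash
python3 track.py 23 side wrist
```

```text
20.82 tcp [   0.5 -159.4    7.3] F [ 0.2 -0.6  0.5]
side reel 2 176 x [-28.3  28.8] y [-173.8  -56.7] top y -134.2 60 zmax 95.9
side reel 3 260 x [-30.5  25. ] y [-52.6  33.2] top y -10.7 38 zmax 95.4
wrist reel 2 10614 x [-26.5  22.5] y [-178.5  -73.4] top y -123.2 6561 zmax 97.5
wrist reel 3 1455 x [-31.9 -29.8] y [-45.7 -19.8] top y None 0 zmax 54.3
```

>>> {"api": "play_rows", "payload": {"steps": [0.0005,0.005,0,0,0,0,0.0009,0.01,0,0,0,0,0.0014,0.015,0,0,0,0,0.0018,0.02,0,0,0,0,0.0023,0.025,0,0,0,0]}}

```text
time: 21.33
position: [0.5232, -0.0432, 0.0074]
ee_rot: [0.042, 0.999, 0.0, 0.0]
wrist_force: [-0.9, 0.0, 0.3]
finger_gap: 0.0001
finger_force: 0.0
```

>>> {"api": "play_rows", "payload": {"steps": [0.0005,0.005,0,0,0,0,0.0009,0.01,0,0,0,0,0.0014,0.015,0,0,0,0,0.0018,0.02,0,0,0,0,0.0023,0.025,0,0,0,0]}}

```text
time: 21.75
position: [0.5255, -0.0183, 0.0074]
ee_rot: [0.042, 0.999, -0.0, -0.0]
wrist_force: [-0.8, -0.8, 0.3]
finger_gap: -0.0001
finger_force: 0.0
```

>>> {"api": "play_rows", "payload": {"steps": [0.0005,0.005,0,0,0,0,0.0009,0.01,0,0,0,0,0.0014,0.015,0,0,0,0,0.0018,0.02,0,0,0,0,0.0023,0.025,0,0,0,0]}}

```text
time: 22.17
position: [0.5278, 0.0068, 0.0074]
ee_rot: [0.042, 0.999, 0.0, 0.0]
wrist_force: [0.2, -0.3, 0.1]
finger_gap: -0.0001
finger_force: 0.0
```

>>> {"api": "play_rows", "payload": {"steps": [0.0003,0.004,0,0,0,0,0.0007,0.008,0,0,0,0,0.0011,0.012,0,0,0,0,0.0015,0.016,0,0,0,0,0.0018,0.02,0,0,0,0]}}

```text
time: 22.58
position: [0.5296, 0.0266, 0.0074]
ee_rot: [0.042, 0.999, 0.0, 0.0]
wrist_force: [0.3, 0.5, 0.8]
finger_gap: -0.0
finger_force: 0.1
```

>>> {"api": "play_rows", "payload": {"steps": [0.0003,0.004,0,0,0,0,0.0007,0.008,0,0,0,0,0.0011,0.012,0,0,0,0,0.0015,0.016,0,0,0,0,0.0017,0.018,0,0,0,0]}}

```text
time: 23.0
position: [0.5314, 0.0451, 0.0073]
ee_rot: [0.042, 0.999, 0.0, 0.0]
wrist_force: [-0.3, -0.6, -0.4]
finger_gap: -0.0005
finger_force: 0.0
```

```bash
python3 track.py 23 top side wrist
```

```text
23.0 tcp [  0.6 -45.5   7.3] F [-0.3 -0.6 -0.4]
side reel 2 165 x [-24.5  31.3] y [-55.4  35.4] top y -11.5 53 zmax 97.3
side reel 3 329 x [-30.6  25.1] y [-50.8  45.3] top y -8.6 76 zmax 96.6
wrist reel 2 21239 x [-25.6  23.7] y [-45.5  45.9] top y -2.3 8455 zmax 97.3
wrist reel 3 42 x [-31.9 -30.1] y [-47.  -43.1] top y None 0 zmax 46.2
```

Reel 2 is in. Now reel 1.

>>> {"api": "play_rows", "payload": {"steps": [-0.0005,-0.006,0,0,0,0,-0.0011,-0.012,0,0,0,0,-0.0011,-0.012,0.025,0,0,0,-0.0011,-0.012,0.06,0,0,0,-0.0011,-0.012,0.09,0,0,0]}}

```text
time: 23.57
position: [0.5295, 0.0308, 0.0983]
ee_rot: [0.043, 0.999, -0.0, -0.001]
wrist_force: [1.3, -0.0, 0.0]
finger_gap: -0.0002
finger_force: 0.0
```

>>> {"api": "play_rows", "payload": {"steps": [0,0,0.02,0,0,0,-0.015,-0.027,0.02,0,0,0,-0.03,-0.054,0.02,0,0,0,-0.047,-0.084,0.02,0,0,0,-0.064,-0.114,0.02,0,0,0]}}

```text
time: 23.98
position: [0.465, -0.0835, 0.1176]
ee_rot: [0.042, 0.999, -0.0, 0.0]
wrist_force: [0.5, -1.5, 0.3]
finger_gap: 0.0
finger_force: 0.0
```

>>> {"api": "play_rows", "payload": {"steps": [-0.015,-0.027,0,0,0,0,-0.025,-0.047,0,0,0,0,-0.0336,-0.0586,0,0,0,0,-0.0336,-0.0586,0,0,0,0,-0.0336,-0.0586,0,0,0,0]}}

```text
time: 24.4
position: [0.4319, -0.1416, 0.1175]
ee_rot: [0.043, 0.999, -0.0, 0.0]
wrist_force: [0.5, 0.7, -0.0]
finger_gap: -0.0004
finger_force: 0.0
```

```bash
python3 track.py 123 top wrist; python3 -c "
from h import *;print(np.round(manip.get_state()['joint_positions'],2))"
```

```text
24.4 tcp [ -81.4 -240.5  117.5] F [ 0.5  0.7 -0. ]
top reel 1 418 x [-29.3  28.2] y [-204.5 -145.2] top y -183.9 147 zmax 97.5
top reel 2 643 x [-24.5  31.3] y [-40.1  41.9] top y -2.2 224 zmax 97.9
top reel 3 610 x [-30.1  25.4] y [-43.5  42.5] top y -2.8 221 zmax 98.0
wrist reel 1 8456 x [-29.8  26.1] y [-235.3 -150.5] top y -192.1 3228 zmax 97.4
wrist reel 2 1593 x [-24.7  31. ] y [-46.5 -22.6] top y None 0 zmax 79.1
wrist reel 3 328 x [-32.5 -29.7] y [-46.9 -26.5] top y None 0 zmax 79.6
[ 0.18  0.42  0.02  2.28 -0.02  0.44  1.69]
```

>>> {"api": "play_rows", "payload": {"steps": [0,0,-0.025,0,0,0,0,0,-0.05,0,0,0,0,0,-0.075,0,0,0,0,0,-0.1,0,0,0,0,0,-0.11,0,0,0]}}

```text
time: 24.92
position: [0.4326, -0.1389, 0.0048]
ee_rot: [0.041, 0.999, 0.0, -0.001]
wrist_force: [-0.9, 0.8, 0.5]
finger_gap: -0.0001
finger_force: 0.0
```

>>> {"api": "play_rows", "payload": {"steps": [0.0005,0.005,0,0,0,0,0.0009,0.01,0,0,0,0,0.0014,0.015,0,0,0,0,0.0018,0.02,0,0,0,0,0.0023,0.025,0,0,0,0]}}

```text
time: 25.33
position: [0.4356, -0.1145, 0.0083]
ee_rot: [0.041, 0.999, -0.0, 0.001]
wrist_force: [0.7, -0.4, 0.0]
finger_gap: 0.0001
finger_force: 0.0
```

>>> {"api": "play_rows", "payload": {"steps": [0.0005,0.005,0,0,0,0,0.0009,0.01,0,0,0,0,0.0014,0.015,0,0,0,0,0.0018,0.02,0,0,0,0,0.0023,0.025,0,0,0,0]}}

```text
time: 25.75
position: [0.4372, -0.0899, 0.0074]
ee_rot: [0.042, 0.999, -0.0, 0.0]
wrist_force: [-0.0, -0.3, 0.1]
finger_gap: -0.0002
finger_force: 0.0
```

>>> {"api": "play_rows", "payload": {"steps": [0.0005,0.005,0,0,0,0,0.0009,0.01,0,0,0,0,0.0014,0.015,0,0,0,0,0.0018,0.02,0,0,0,0,0.0023,0.025,0,0,0,0]}}

```text
time: 26.17
position: [0.4395, -0.0649, 0.0073]
ee_rot: [0.042, 0.999, 0.0, -0.0]
wrist_force: [-0.2, -0.9, 0.9]
finger_gap: 0.0002
finger_force: 0.4
```

```bash
python3 track.py 12 side wrist;  python3 -c "
from h import *;print(np.round(manip.get_state()['joint_positions'],2))"
```

```text
26.17 tcp [ -80.9 -163.4    7.3] F [-0.2 -0.9  0.9]
side reel 1 184 x [-28.7  27.9] y [-178.7  -99.2] top y -138.0 75 zmax 95.9
side reel 2 353 x [-24.6  31.1] y [-48.5  45.3] top y -9.7 68 zmax 95.6
wrist reel 1 11617 x [-29.   19.9] y [-181.9  -77.6] top y -127.3 6772 zmax 97.5
wrist reel 2 930 x [-25.4 -23. ] y [-43.2 -17.7] top y None 0 zmax 40.0
[ 0.01  0.64  0.02  2.38 -0.08  0.12  1.59]
```

Joint 6 is at 0.12, with its limit at 0.11. The lane's closest point to the base is here, so I'll raise the tool a few millimetres while continuing gently.

>>> {"api": "play_rows", "payload": {"steps": [0.0001,0.001,0.001,0,0,0,0.0003,0.003,0.003,0,0,0,0.0005,0.006,0.004,0,0,0,0.0008,0.009,0.005,0,0,0,0.0011,0.012,0.005,0,0,0]}}

```text
time: 26.68
position: [0.4407, -0.0531, 0.0126]
ee_rot: [0.042, 0.999, 0.0, 0.0]
wrist_force: [0.7, 0.2, -0.6]
finger_gap: 0.0003
finger_force: 0.0
```

```bash
python3 track.py 1 wrist;  python3 -c "
from h import *;print(np.round(manip.get_state()['joint_positions'],3))"
```

```text
26.68 tcp [ -80.7 -151.6   12.6] F [ 0.7  0.2 -0.6]
wrist reel 1 16334 x [-28.8  20.4] y [-147.5  -54.4] top y -104.4 5997 zmax 97.3
[-0.023  0.628  0.02   2.378 -0.092  0.135  1.572]
```

>>> {"api": "play_rows", "payload": {"steps": [0.0005,0.005,0,0,0,0,0.0009,0.01,0,0,0,0,0.0014,0.015,0,0,0,0,0.0018,0.02,0,0,0,0,0.0023,0.025,0,0,0,0]}}

```text
time: 27.15
position: [0.4429, -0.0277, 0.0123]
ee_rot: [0.042, 0.999, 0.0, -0.0]
wrist_force: [-0.0, -1.7, 0.4]
finger_gap: 0.0001
finger_force: 0.1
```

>>> {"api": "play_rows", "payload": {"steps": [0.0005,0.005,0,0,0,0,0.0009,0.01,0,0,0,0,0.0014,0.015,0,0,0,0,0.0018,0.02,0,0,0,0,0.0023,0.025,0,0,0,0]}}

```text
time: 27.57
position: [0.4452, -0.0028, 0.0124]
ee_rot: [0.042, 0.999, -0.0, 0.0]
wrist_force: [0.2, 0.2, -0.7]
finger_gap: 0.0001
finger_force: 0.0
```

>>> {"api": "play_rows", "payload": {"steps": [0.0005,0.005,0,0,0,0,0.0009,0.01,0,0,0,0,0.0014,0.015,0,0,0,0,0.0018,0.02,0,0,0,0,0.0023,0.025,0,0,0,0]}}

```text
time: 27.98
position: [0.4474, 0.0219, 0.0124]
ee_rot: [0.042, 0.999, -0.0, 0.0]
wrist_force: [-0.8, -6.3, 7.8]
finger_gap: 0.0002
finger_force: 4.1
```

>>> {"api": "play_rows", "payload": {"steps": [0.0003,0.004,0,0,0,0,0.0007,0.008,0,0,0,0,0.0011,0.012,0,0,0,0,0.0015,0.016,0,0,0,0,0.0017,0.018,0,0,0,0]}}

```text
time: 28.4
position: [0.4493, 0.0404, 0.0123]
ee_rot: [0.042, 0.999, 0.0, 0.0]
wrist_force: [-0.0, 0.4, 0.8]
finger_gap: 0.0003
finger_force: 0.0
```

>>> {"api": "play_rows", "payload": {"steps": [0.0003,0.003,0,0,0,0,0.0005,0.006,0,0,0,0,0.0008,0.009,0,0,0,0,0.0011,0.012,0,0,0,0,0.0011,0.012,0,0,0,0]}}

```text
time: 28.82
position: [0.4504, 0.0523, 0.0123]
ee_rot: [0.042, 0.999, 0.0, 0.0]
wrist_force: [-0.2, 0.3, 0.1]
finger_gap: 0.0002
finger_force: 0.0
```

```bash
python3 track.py 123 top wrist; python3 -c "
from h import *;print(np.round(manip.get_state()['joint_positions'],3))"
```

```text
28.82 tcp [-80.7 -45.7  12.3] F [-0.2  0.3  0.1]
top reel 2 344 x [-0.6 31.5] y [-38.6  41.7] top y -2.1 110 zmax 98.1
top reel 3 611 x [-30.2  25.2] y [-43.1  42.4] top y -2.8 216 zmax 98.0
wrist reel 1 21330 x [-28.5  20.9] y [-46.5  45.2] top y -3.4 7764 zmax 97.2
[-0.273  0.633  0.047  2.358 -0.184  0.154  1.435]
```

All three reels are in. I'm retracting, rising and turning the tool over the seat to look at the two pins from close by.

>>> {"api": "play_rows", "payload": {"steps": [-0.0005,-0.006,0,0,0,0,-0.0011,-0.012,0,0,0,0,-0.0011,-0.012,0.025,0,0,0,-0.0011,-0.012,0.06,0,0,0,-0.0011,-0.012,0.1,0,0,0]}}

```text
time: 29.33
position: [0.4477, 0.0382, 0.1123]
ee_rot: [0.043, 0.999, -0.001, -0.002]
wrist_force: [1.2, -0.1, 0.1]
finger_gap: 0.0
finger_force: 0.0
```

>>> {"api": "play_rows", "payload": {"steps": [0.015,-0.005,0.03,0,0,-0.11,0.03,-0.01,0.06,0,0,-0.22,0.045,-0.015,0.09,0,0,-0.33,0.06,-0.02,0.1,0,0,-0.44,0.0787,-0.0264,0.1,0,0,-0.55]}}

```text
time: 29.75
position: [0.5292, 0.0121, 0.2156]
ee_rot: [0.315, 0.949, 0.001, 0.002]
wrist_force: [0.8, -0.1, -0.6]
finger_gap: -0.0004
finger_force: 0.0
```

>>> {"api": "play_rows", "payload": {"steps": [0,0,0,0,0,-0.11,0,0,0,0,0,-0.22,0,0,0,0,0,-0.33,0,0,0,0,0,-0.44,0,0,0,0,0,-0.55]}}

```text
time: 30.17
position: [0.5273, 0.012, 0.2122]
ee_rot: [0.561, 0.828, -0.0, -0.0]
wrist_force: [0.4, -0.5, -0.3]
finger_gap: 0.0002
finger_force: 0.0
```

>>> {"api": "play_rows", "payload": {"steps": [0,0,0,0,0,-0.11,0,0,0,0,0,-0.22,0,0,0,0,0,-0.33,0,0,0,0,0,-0.44,0,0,0,0,0,-0.471]}}

```text
time: 30.58
position: [0.5274, 0.0123, 0.2122]
ee_rot: [0.738, 0.674, -0.0, -0.0]
wrist_force: [-0.3, 0.0, -0.1]
finger_gap: -0.0001
finger_force: 0.0
```

>>> {"api": "play_rows", "payload": {"steps": [0,0,0,0,0,0,0,0,0,0,0,0]}}

```text
time: 30.75
position: [0.5276, 0.0128, 0.2123]
ee_rot: [0.735, 0.678, -0.0, -0.0]
wrist_force: [-0.4, -0.1, -0.4]
finger_gap: 0.0
finger_force: 0.0
```

```bash
python3 track.py 123 top
python3 - <<'E'
from h import *
s=manip.get_state(); print(np.round(s['position'],4),np.round(s['ee_rot'],4))
f=grab('wrist','w4.png'); C=cloud(f); np.savez('pics/w4.npz',**{k:np.array(v) for k,v in f.items()})
for n,f in (('wrist',f),('top',dict(np.load('pics/top0.npz'))),('topnow',grab('top'))):
    C=cloud(f); z=C[...,2]
    for c in ((.666,.001),(.390,.0265)):
        d=np.hypot(C[...,0]-c[0],C[...,1]-c[1])
        m=(d<.022)&(z>.040)&(z<.056); sh=(d<.04)&(abs(z-.024)<.004)
        if m.sum()>3: print(n,'pin',m.sum(),C[m].mean(0).round(4),'px',np.argwhere(m).mean(0).round(1),'zmax',C[m][:,2].max().round(3),'shoulder',cv2.minAreaRect(C[sh][:,:2].astype(np.float32)*1000))
E
```

```text
30.75 tcp [-2.000e-01 -7.800e+01  2.123e+02] F [-0.4 -0.1 -0.4]
top reel 1 63 x [-26.1  29.5] y [-43.2 -22.1] top y -25.5 15 zmax 94.7
[0.5277 0.0129 0.2123] [ 7.353e-01  6.777e-01 -1.000e-04 -0.000e+00]
wrist pin 111 [0.6642 0.0048 0.0468] px [204.9 482.7] zmax 0.052 shoulder ((665.6165161132812, 3.965108871459961), (50.245513916015625, 25.870319366455078), 84.87408447265625)
wrist pin 121 [0.391  0.0298 0.0468] px [201.7 162.4] zmax 0.053 shoulder ((389.4189147949219, 29.415742874145508), (50.16338348388672, 26.62096405029297), 84.95175170898438)
top pin 19 [0.6652 0.0017 0.0468] px [173. 295.] zmax 0.053 shoulder ((665.830322265625, 1.910470962524414), (49.16814041137695, 27.326990127563477), 85.46732330322266)
top pin 19 [0.3896 0.0269 0.0465] px [308.6 282.2] zmax 0.051 shoulder ((389.63055419921875, 27.056962966918945), (49.29301071166992, 25.615280151367188), 84.84074401855469)
topnow pin 19 [0.3896 0.0269 0.0471] px [308.6 282.2] zmax 0.052 shoulder ((389.6131896972656, 27.227018356323242), (49.862892150878906, 25.710996627807617), 84.88589477539062)
```

View pics/w4.png

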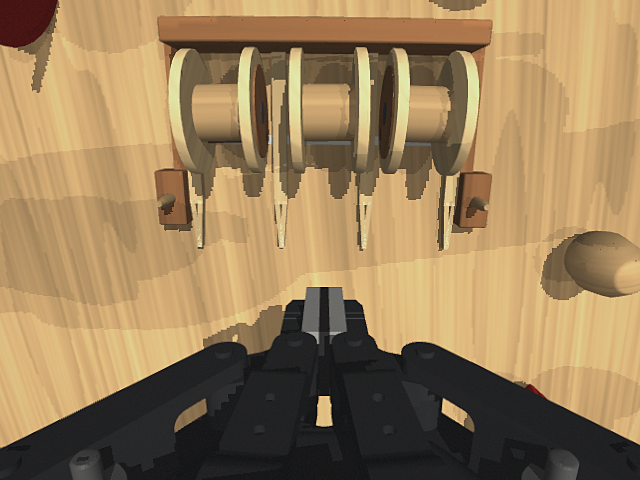

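All three reels stand parked at about (220,110), (325,110) and (425,110), with the pins at (162,202) and (483,205). Seat estimates are (527.5,16.7) mm from the wrist camera and (527.7,14.5) mm from the top camera, yaw -5.2°. I'm going to the keeper.

>>> {"api": "play_rows", "payload": {"steps": [-0.0037,-0.0237,-0.007,0,0,0.111,-0.0075,-0.0473,-0.014,0,0,0.222,-0.0112,-0.071,-0.021,0,0,0.333,-0.015,-0.0946,-0.028,0,0,0.444,-0.0187,-0.1183,-0.035,0,0,0.556], "hand": -0.4}}

```text
time: 31.32
position: [0.5089, -0.1061, 0.1772]
ee_rot: [0.519, 0.855, 0.0, 0.0]
wrist_force: [0.5, 0.2, -0.1]
finger_gap: 0.0594
finger_force: 0.0
```

>>> {"api": "play_rows", "payload": {"steps": [-0.0037,-0.0237,-0.007,0,0,0.111,-0.0075,-0.0473,-0.014,0,0,0.222,-0.0112,-0.071,-0.021,0,0,0.333,-0.015,-0.0946,-0.028,0,0,0.444,-0.0187,-0.1183,-0.035,0,0,0.556]}}

```text
time: 31.73
position: [0.4902, -0.2246, 0.1421]
ee_rot: [0.265, 0.964, 0.0, 0.0]
wrist_force: [0.9, -0.4, 0.4]
finger_gap: 0.06
finger_force: 0.0
```

>>> {"api": "play_rows", "payload": {"steps": [-0.0037,-0.0237,-0.007,0,0,0.111,-0.0075,-0.0473,-0.014,0,0,0.222,-0.0112,-0.071,-0.021,0,0,0.333,-0.015,-0.0946,-0.028,0,0,0.444,-0.0187,-0.1183,-0.035,0,0,0.556]}}

```text
time: 32.15
position: [0.4715, -0.343, 0.1071]
ee_rot: [-0.01, 1.0, 0.0, 0.0]
wrist_force: [0.8, -0.5, -0.3]
finger_gap: 0.06
finger_force: 0.0
```

>>> {"api": "play_rows", "payload": {"steps": [0,0,0,0,0,0,0,0,0,0,0,0]}}

```text
time: 32.32
position: [0.4707, -0.3434, 0.107]
ee_rot: [-0.005, 1.0, 0.0, -0.0]
wrist_force: [0.1, -0.0, -0.4]
finger_gap: 0.0603
finger_force: 0.0
```

```bash
cat > keep.py <<'E'
from h import *; import sys
s=manip.get_state(); q=s['ee_rot']; print(round(s['time'],2),np.round(s['position'],4),'tool y deg',round(2*np.degrees(np.arctan2(q[1],q[0]))-90,2))
for n in sys.argv[1:]:
    f=grab(n,f'k_{n}.png'); C=cloud(f); z=C[...,2]; P=f['pixels'].astype(int)
    reg=(abs(C[...,0]-.47)<.2)&(abs(C[...,1]+.342)<.06)
    g=reg&(z>.046)&(z<.058)&(P.sum(2)<230)&(P[...,0]>P[...,2]+12); b=reg&(abs(z-.012)<.004)&(P[...,0]>90)
    if g.sum()>50: print(n,'grip',g.sum(),cv2.minAreaRect(C[g][:,:2].astype(np.float32)*1000))
    if b.sum()>100:
        l=cv2.fitLine(C[b][:,:2].astype(np.float32)*1000,cv2.DIST_HUBER,0,.01,.01).ravel(); print(n,'bar',b.sum(),cv2.minAreaRect(C[b][:,:2].astype(np.float32)*1000),'line deg',np.degrees(np.arctan2(l[1],l[0])).round(2))
E
python3 keep.py wrist top side
```

```text
32.32 [ 0.4707 -0.3434  0.107 ] tool y deg 90.58
wrist grip 2961 ((470.4535827636719, -342.04071044921875), (45.52347946166992, 23.68877601623535), 0.28316307067871094)
wrist bar 20782 ((477.5096435546875, -342.18316650390625), (294.4277648925781, 40.34752655029297), 0.23863524198532104) line deg 0.16
top grip 117 ((462.9888610839844, -340.16912841796875), (29.71925926208496, 24.326366424560547), 11.450369834899902)
top bar 2339 ((471.53753662109375, -342.99176025390625), (305.6749572753906, 43.0236701965332), 0.21729624271392822) line deg 0.39
side grip 207 ((469.444091796875, -347.8958740234375), (42.32679748535156, 23.01369285583496), 1.5947792530059814)
side bar 2176 ((471.3064880371094, -344.6788024902344), (308.4068603515625, 45.89107131958008), 0.32491880655288696) line deg 0.12
```

>>> {"api": "play_rows", "payload": {"steps": [0,0.001,-0.03,0,0,-0.006,0,0.001,-0.06,0,0,-0.006,0,0.001,-0.09,0,0,-0.006,0,0.001,-0.11,0,0,-0.006,0,0.001,-0.122,0,0,-0.006]}}

```text
time: 32.88
position: [0.4718, -0.3387, -0.0165]
ee_rot: [-0.005, 1.0, 0.001, -0.001]
wrist_force: [0.3, -0.0, -0.1]
finger_gap: 0.0598
finger_force: 0.0
```

>>> {"api": "play_rows", "payload": {"steps": [0,0,0,0,0,0,0,0,0,0,0,0,0,0,0,0,0,0,0,0,0,0,0,0,0,0,0,0,0,0], "hand": 1, "force": 20}}

```text
time: 33.3
position: [0.4725, -0.341, -0.0133]
ee_rot: [-0.004, 1.0, -0.001, 0.001]
wrist_force: [-0.2, 0.3, 2.9]
finger_gap: 0.0237
finger_force: 26.2
```

>>> {"api": "play_rows", "payload": {"steps": [0,0,0,0,0,0,0,0,0,0,0,0,0,0,0,0,0,0,0,0,0,0,0,0]}}

```text
time: 33.63
position: [0.4725, -0.3411, -0.0133]
ee_rot: [-0.004, 1.0, -0.0, 0.001]
wrist_force: [-0.7, 0.9, 8.0]
finger_gap: 0.0236
finger_force: 26.7
```

>>> {"api": "play_rows", "payload": {"steps": [0,0,0.003,0,0,0,0,0,0.003,0,0,0,0,0,0.003,0,0,0,0,0,0.003,0,0,0,0,0,0.003,0,0,0], "hand": -0.6}}

```text
time: 34.05
position: [0.4717, -0.3406, -0.0116]
ee_rot: [-0.004, 1.0, 0.0, -0.0]
wrist_force: [-0.0, -0.8, 1.0]
finger_gap: 0.0681
finger_force: 0.0
```

>>> {"api": "play_rows", "payload": {"steps": [0,0,0.03,0,0,0,0,0,0.06,0,0,0,0,0,0.06,0,0,-0.1,0,0,0.06,0,0,-0.2,0,0,0.06,0,0,-0.3]}}

```text
time: 34.47
position: [0.4719, -0.3409, 0.049]
ee_rot: [0.148, 0.989, -0.0, 0.001]
wrist_force: [-0.0, -0.8, -1.3]
finger_gap: 0.0682
finger_force: 0.0
```

>>> {"api": "play_rows", "payload": {"steps": [0,0,0,0,0,-0.12,0,0,0,0,0,-0.24,0,0,0,0,0,-0.36,0,0,0,0,0,-0.48,0,0,0,0,0,-0.6]}}

```text
time: 34.88
position: [0.4717, -0.3405, 0.0482]
ee_rot: [0.434, 0.901, 0.0, -0.0]
wrist_force: [-0.4, 0.4, 0.3]
finger_gap: 0.0682
finger_force: 0.0
```

>>> {"api": "play_rows", "payload": {"steps": [0,0,0,0,0,-0.12,0,0,0,0,0,-0.24,0,0,0,0,0,-0.36,0,0,0,0,0,-0.48,0,0,0,0,0,-0.6]}}

```text
time: 35.3
position: [0.4717, -0.3405, 0.0483]
ee_rot: [0.681, 0.732, -0.0, -0.0]
wrist_force: [0.3, -0.8, 0.5]
finger_gap: 0.0683
finger_force: 0.0
```

>>> {"api": "play_rows", "payload": {"steps": [0,0,0,0,0,-0.071,0,0,0,0,0,-0.071,0,0,0,0,0,-0.071]}}

```text
time: 35.55
position: [0.4717, -0.3404, 0.0482]
ee_rot: [0.704, 0.711, -0.0, -0.0]
wrist_force: [0.2, -0.5, 0.1]
finger_gap: 0.0683
finger_force: 0.0
```

```bash
python3 keep.py wrist top
```

```text
35.55 [ 0.4717 -0.3404  0.0482] tool y deg 0.57
wrist grip 5154 ((470.7959899902344, -339.82568359375), (46.146568298339844, 24.299888610839844), 0.23989686369895935)
wrist bar 33579 ((470.9007568359375, -340.2869873046875), (307.3576965332031, 41.186161041259766), 0.3979235589504242) line deg 0.4
top bar 532 ((587.7962036132812, -339.8119812011719), (72.79962921142578, 40.860347747802734), 0.8858737349510193) line deg 18.32
```

>>> {"api": "play_rows", "payload": {"steps": [0,0,-0.015,0,0,-0.003,0,0,-0.03,0,0,-0.003,0,0,-0.045,0,0,-0.003,0,0,-0.055,0,0,-0.003,0,0,-0.055,0,0,-0.003]}}

```text
time: 36.07
position: [0.4709, -0.3402, -0.0082]
ee_rot: [0.705, 0.709, -0.0, -0.001]
wrist_force: [-0.8, -0.8, -0.4]
finger_gap: 0.0684
finger_force: 0.0
```

>>> {"api": "play_rows", "payload": {"steps": [0,0,0,0,0,0,0,0,0,0,0,0,0,0,0,0,0,0,0,0,0,0,0,0,0,0,0,0,0,0], "hand": 1, "force": 80}}

```text
time: 36.48
position: [0.4718, -0.341, -0.0058]
ee_rot: [0.706, 0.709, -0.0, 0.0]
wrist_force: [-2.2, -0.2, 6.0]
finger_gap: 0.0448
finger_force: 83.2
```

>>> {"api": "play_rows", "payload": {"steps": [0,0,0.01,0,0,0,0,0,0.03,0,0,0,0,0,0.05,0,0,0,0,0,0.07,0,0,0,0,0,0.08,0,0,0]}}

```text
time: 36.9
position: [0.4724, -0.3409, 0.0758]
ee_rot: [0.706, 0.709, 0.0, 0.001]
wrist_force: [-0.2, -0.0, -4.3]
finger_gap: 0.0452
finger_force: 83.0
```

>>> {"api": "play_rows", "payload": {"steps": [0,0,0,0,0,0,0,0,0,0,0,0]}}

```text
time: 37.07
position: [0.4722, -0.3403, 0.0736]
ee_rot: [0.705, 0.709, 0.0, 0.0]
wrist_force: [0.5, 0.7, -4.0]
finger_gap: 0.0452
finger_force: 83.0
```

The keeper is held, with the gap at 45 mm and about 4 N of weight. I'm carrying it to a staging pose 60 mm in front of the seat, turned to the rack yaw.

>>> {"api": "play_rows", "payload": {"steps": [0.005,0.03,0.01,0,0,-0.02,0.01,0.06,0.02,0,0,-0.04,0.015,0.09,0.02,0,0,-0.06,0.02,0.12,0.02,0,0,-0.08,0.025,0.15,0.02,0,0,-0.097]}}

```text
time: 37.48
position: [0.4962, -0.189, 0.0923]
ee_rot: [0.74, 0.673, -0.0, -0.001]
wrist_force: [0.6, -0.4, -3.5]
finger_gap: 0.0447
finger_force: 83.4
```

>>> {"api": "play_rows", "payload": {"steps": [0.005,0.03,0,0,0,0,0.01,0.06,0,0,0,0,0.015,0.09,0,0,0,0,0.02,0.12,0,0,0,0,0.0249,0.146,0,0,0,0]}}

```text
time: 37.9
position: [0.521, -0.0423, 0.0921]
ee_rot: [0.739, 0.674, -0.001, -0.001]
wrist_force: [0.5, -0.0, -4.2]
finger_gap: 0.0448
finger_force: 83.4
```

>>> {"api": "play_rows", "payload": {"steps": [0,0,0,0,0,0,0,0,0,0,0,0,0,0,0,0,0,0]}}

```text
time: 38.15
position: [0.5211, -0.045, 0.0926]
ee_rot: [0.739, 0.674, -0.001, -0.0]
wrist_force: [-0.7, -0.3, -3.6]
finger_gap: 0.0446
finger_force: 83.3
```

Run:
```python
from h import *
s=manip.get_state(); q=s['ee_rot']; print(round(s['time'],2),np.round(s['position'],4),'tool y deg',round(2*np.degrees(np.arctan2(q[1],q[0]))-90,2),s['finger_gap'])
for n in ('top','side'):
    f=grab(n,f'st_{n}.png'); np.savez(f'pics/st_{n}.npz',**{k:np.array(v) for k,v in f.items()})
a=cv2.imread('pics/st_top.png')[150:330,230:410]; b=cv2.imread('pics/st_side.png')[170:320,200:400]
cv2.imwrite('pics/st.png',np.hstack([cv2.resize(a,(400,400),interpolation=cv2.INTER_CUBIC),cv2.resize(b,(400,400),interpolation=cv2.INTER_CUBIC)]))
```

```text
38.15 [ 0.5211 -0.045   0.0926] tool y deg -5.31 0.04463833826176607
```

View pics/st.png

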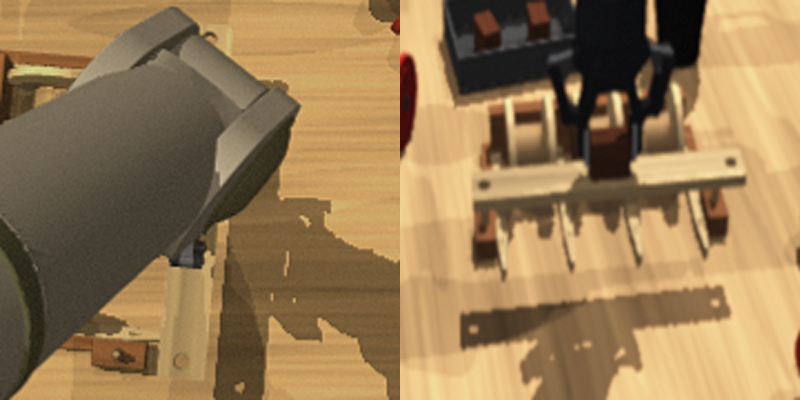

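The staging view shows the keeper level. Its holes are at crop (180,361) and (211,37) from the top, and (485,184) and (731,162) from the side. I'm measuring the holes and pin tips in each camera so calibration offsets cancel.

```bash
cat > fit.py <<'E'
from h import *
def hole(f,u,v,r,dark=True):
    g=cv2.cvtColor(f['pixels'],cv2.COLOR_RGB2GRAY).astype(float)
    u0,v0=int(round(u)),int(round(v)); p=g[v0-r:v0+r+1,u0-r:u0+r+1]
    w=np.clip(np.median(p)-12-p,0,None)
    n,l,st,c=cv2.connectedComponentsWithStats((w>0).astype(np.uint8))
    i=min(range(1,n),key=lambda i:np.hypot(*(c[i]-r))); w=w*(l==i)
    yy,xx=np.mgrid[-r:r+1,-r:r+1]; return u0+(w*xx).sum()/w.sum(), v0+(w*yy).sum()/w.sum(), int((w>0).sum())
if __name__=='__main__':
    zt=.0926+.0058+.012
    for n,hs in (('top',[(311,312.5),(325,166.7)]),('side',[(242.5,239),(365.5,230.75)])):
        f=dict(np.load(f'pics/st_{n}.npz')); C=cloud(f)
        for h in hs:
            u,v,k=hole(f,*h,5)
            nb=C[int(v)-6:int(v)+7,int(u)-9:int(u)+10]; zz=nb[...,2]; zz=zz[(zz>.09)&(zz<.13)]
            print(n,'hole',round(u,1),round(v,1),k,'->',(ray(f,u,v,zt)*1e3).round(1),'plate z',np.median(zz).round(4))
        f=dict(np.load(f'pics/{n}0.npz')); C=cloud(f)
        for c in ((.6657,.002),(.3895,.027)):
            d=np.hypot(C[...,0]-c[0],C[...,1]-c[1]); m=(d<.02)&(C[...,2]>.034)&(C[...,2]<.056)
            q=C[m]; px=np.argwhere(m)
            for a,b in ((.034,.04),(.04,.046),(.046,.056)):
                k=(q[:,2]>=a)&(q[:,2]<b)
                if k.any(): print(n,'pin',a,k.sum(),(q[k].mean(0)*1e3).round(1),'px',px[k].mean(0)[::-1].round(1))
            sh=(d<.04)&(abs(C[...,2]-.024)<.004); print('   shoulder',np.round(cv2.minAreaRect(C[sh][:,:2].astype(np.float32)*1000)[0],1))
E
python3 fit.py
```

```text
top hole 308.6 312.5 12 -> [382.8 -27.6 110.4] plate z 0.1105
top hole 323.1 168.4 56 -> [657.8 -56.2 110.4] plate z 0.1097
top pin 0.034 4 [662.5   2.3  36.8] px [295.  175.5]
top pin 0.04 8 [665.8   2.9  43.6] px [294.5 173.1]
top pin 0.046 11 [664.8   0.8  49. ] px [295.4 172.9]
   shoulder [665.8   1.9]
top pin 0.04 8 [389.3  26.6  43.4] px [282.5 308.8]
top pin 0.046 11 [389.8  27.2  48.8] px [282.  308.5]
   shoulder [389.6  27.1]
side hole 241.6 238.8 34 -> [383.7 -34.7 110.4] plate z 0.109
side hole 364.9 230.3 25 -> [660.1 -61.4 110.4] plate z 0.1089
side pin 0.034 8 [663.9  -2.3  37.9] px [356.6 240.6]
side pin 0.04 7 [663.5  -0.9  42.6] px [356.4 238.7]
side pin 0.046 6 [664.9  -1.5  47.5] px [357.2 237.2]
   shoulder [ 6.642e+02 -5.000e-01]
side pin 0.034 9 [390.8  23.2  37. ] px [242.6 249.2]
side pin 0.04 7 [391.4  25.7  41.6] px [242.6 247. ]
side pin 0.046 6 [390.2  24.4  47.7] px [242.  245.3]
   shoulder [390.2  22.8]
```

```bash
cat > plate.py <<'E'
from h import *
import sys
def plate(f,zc,c,tag):
    C=cloud(f); P=f['pixels'].astype(int); u=np.array([.9958,-.0916]); w=np.array([.0916,.9958])
    a=(C[...,:2]-c)@u; b=(C[...,:2]-c)@w
    m=(abs(C[...,2]-zc)<.005)&(abs(a)<.16)&(abs(b)<.032)&(P[...,0]>100)&(abs(a)>.05)
    for nm,k in (('near',m&(a<0)),('far',m&(a>0))):
        if k.sum()<60: print(tag,nm,'few',k.sum()); continue
        A,B=a[k]*1e3,b[k]*1e3; s=np.sign(A.mean())
        bins=np.arange(abs(A).min(),abs(A).max()-3,4); mids=[];ctr=[];wd=[]
        for q in bins:
            t=B[(abs(A)>=q)&(abs(A)<q+4)]
            if len(t)>6: mids.append((t.max()+t.min())/2); ctr.append(s*(q+2)); wd.append(t.max()-t.min())
        wd=np.array(wd); ok=wd>np.median(wd)-4; l=np.polyfit(np.array(ctr)[ok],np.array(mids)[ok],1)
        print(tag,nm,k.sum(),'end',np.round(s*np.percentile(abs(A),99.7),1),'mid@+-139',np.round(np.polyval(l,s*139),1),'mean mid',np.mean(np.array(mids)[ok]).round(1),'at',np.mean(np.array(ctr)[ok]).round(0),'width',np.median(wd).round(1),'z',np.median(C[k][:,2]).round(4))
if __name__=='__main__':
    for n in('top','side'): plate(dict(np.load(f'pics/st_{n}.npz')),.1104,np.array([.5211,-.045]),n)
E
python3 plate.py
```

```text
top near 1046 end -151.8 mid@+-139 -0.8 mean mid -0.8 at -100.0 width 37.9 z 0.1104
top far 135 end 153.6 mid@+-139 -11.3 mean mid -9.5 at 142.0 width 13.4 z 0.11
side near 525 end -150.8 mid@+-139 -3.0 mean mid -2.9 at -100.0 width 41.0 z 0.1092
side far 505 end 153.5 mid@+-139 -3.6 mean mid -3.8 at 100.0 width 40.9 z 0.1089
```

Top gives a TCP target of (526.8,15.3) and side gives (526.3,14.6), so I'll aim for (526.7,15.0). Moving over the pins and lowering to just above their tips.

>>> {"api": "play_rows", "payload": {"steps": [0.0015,0.016,0,0,0,0,0.003,0.032,0,0,0,0,0.0045,0.048,0,0,0,0,0.0056,0.06,0,0,0,0,0.0056,0.06,0,0,0,0]}}

```text
time: 38.67
position: [0.5273, 0.0172, 0.093]
ee_rot: [0.739, 0.674, 0.0, -0.001]
wrist_force: [-0.5, -0.1, -3.9]
finger_gap: 0.0448
finger_force: 83.2
```

>>> {"api": "play_rows", "payload": {"steps": [0,0,-0.01,0,0,0,0,0,-0.02,0,0,0,0,0,-0.03,0,0,0,0,0,-0.04,0,0,0,0,0,-0.044,0,0,0]}}

```text
time: 39.08
position: [0.5264, 0.0145, 0.0475]
ee_rot: [0.74, 0.673, -0.001, -0.001]
wrist_force: [-0.1, 0.1, -3.9]
finger_gap: 0.0448
finger_force: 83.2
```

>>> {"api": "play_rows", "payload": {"steps": [0,0,0,0,0,0,0,0,0,0,0,0,0,0,0,0,0,0]}}

```text
time: 39.33
position: [0.5274, 0.015, 0.0495]
ee_rot: [0.739, 0.673, 0.0, 0.0]
wrist_force: [0.2, -1.2, -3.4]
finger_gap: 0.0447
finger_force: 83.2
```

Run:
```python
from plate import *
s=manip.get_state(); p=s['position']; print(np.round(p,4),np.round(s['wrist_force'],1))
for n in('top','side'):
    f=grab(n,f'ab_{n}.png'); plate(f,p[2]+.0178,np.array(p[:2]),n); np.savez(f'pics/ab_{n}.npz',**{k:np.array(v) for k,v in f.items()})
b=cv2.imread('pics/ab_side.png')[200:280,220:380]; cv2.imwrite('pics/ab.png',cv2.resize(b,(800,400),interpolation=cv2.INTER_CUBIC))
```

```text
[0.5274 0.015  0.0495] [ 0.2 -1.2 -3.4]
top near 967 end -151.7 mid@+-139 -0.9 mean mid -0.8 at -104.0 width 37.9 z 0.0671
top far 373 end 153.9 mid@+-139 -0.9 mean mid -0.9 at 136.0 width 38.3 z 0.0671
side near 476 end -150.8 mid@+-139 -1.8 mean mid -0.7 at -103.0 width 42.0 z 0.0661
side far 469 end 152.8 mid@+-139 -2.4 mean mid -1.7 at 102.0 width 40.9 z 0.066
```

View pics/ab.png

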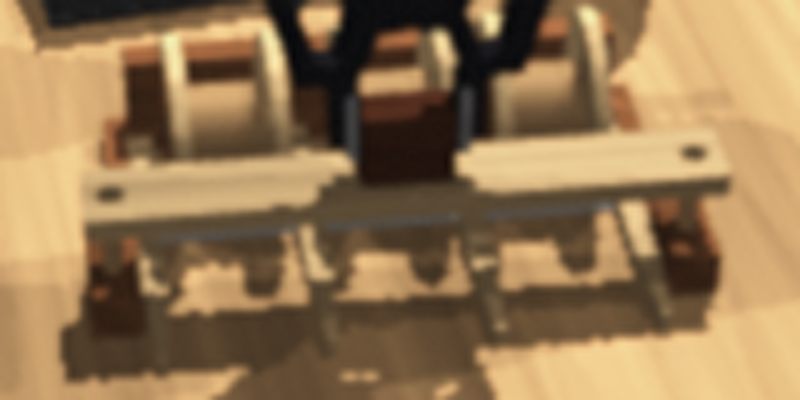

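Relative to the pins the keeper reads about 0.7 mm too far in x and 0.4 mm short in y. I'm correcting that and lowering in small steps, watching the force.

>>> {"api": "play_rows", "payload": {"steps": [-0.0008,0.0004,-0.001,0,0,0,-0.0008,0.0004,-0.003,0,0,0,-0.0008,0.0004,-0.005,0,0,0,-0.0008,0.0004,-0.007,0,0,0,-0.0008,0.0004,-0.009,0,0,0]}}

```text
time: 39.85
position: [0.5265, 0.0158, 0.0402]
ee_rot: [0.739, 0.674, 0.0, 0.0]
wrist_force: [0.3, 0.4, -3.8]
finger_gap: 0.0446
finger_force: 83.2
```

>>> {"api": "play_rows", "payload": {"steps": [0,0,-0.001,0,0,0,0,0,-0.002,0,0,0,0,0,-0.003,0,0,0,0,0,-0.004,0,0,0,0,0,-0.004,0,0,0]}}

```text
time: 40.27
position: [0.5264, 0.0157, 0.0362]
ee_rot: [0.739, 0.673, -0.0, -0.0]
wrist_force: [-0.6, -0.0, -3.3]
finger_gap: 0.0448
finger_force: 83.2
```

>>> {"api": "play_rows", "payload": {"steps": [0,0,-0.001,0,0,0,0,0,-0.002,0,0,0,0,0,-0.003,0,0,0,0,0,-0.004,0,0,0,0,0,-0.005,0,0,0]}}

```text
time: 40.68
position: [0.5264, 0.0158, 0.0313]
ee_rot: [0.739, 0.673, -0.0, -0.0]
wrist_force: [0.1, 0.2, -2.9]
finger_gap: 0.0446
finger_force: 83.2
```

>>> {"api": "play_rows", "payload": {"steps": [0,0,-0.001,0,0,0,0,0,-0.002,0,0,0,0,0,-0.003,0,0,0,0,0,-0.004,0,0,0,0,0,-0.005,0,0,0]}}

```text
time: 41.1
position: [0.5265, 0.0157, 0.0263]
ee_rot: [0.739, 0.674, 0.0, 0.0]
wrist_force: [0.1, 0.4, -3.0]
finger_gap: 0.0447
finger_force: 83.2
```

>>> {"api": "play_rows", "payload": {"steps": [0,0,-0.001,0,0,0,0,0,-0.0025,0,0,0,0,0,-0.004,0,0,0,0,0,-0.0055,0,0,0,0,0,-0.007,0,0,0]}}

```text
time: 41.52
position: [0.5265, 0.0157, 0.0192]
ee_rot: [0.739, 0.673, -0.0, 0.0]
wrist_force: [0.0, 0.0, -3.0]
finger_gap: 0.0448
finger_force: 83.2
```

>>> {"api": "play_rows", "payload": {"steps": [0,0,-0.001,0,0,0,0,0,-0.001,0,0,0,0,0,-0.001,0,0,0]}}

```text
time: 41.77
position: [0.5264, 0.0157, 0.0183]
ee_rot: [0.739, 0.673, -0.0, 0.0]
wrist_force: [-0.1, -0.0, -3.3]
finger_gap: 0.0448
finger_force: 83.2
```

Run:
```python
from plate import *
s=manip.get_state(); p=s['position']; print(np.round(p,4),np.round(s['wrist_force'],1))
for n in('top','side'): plate(grab(n,f'dn_{n}.png'),.036,np.array(p[:2]),n)
```

```text
[0.5264 0.0157 0.0183] [-0.1 -0.  -3.3]
top near 893 end -151.7 mid@+-139 -1.0 mean mid -0.9 at -106.0 width 38.3 z 0.0358
top far 381 end 153.5 mid@+-139 -0.6 mean mid -0.6 at 135.0 width 37.2 z 0.0359
side near 456 end -150.9 mid@+-139 -2.8 mean mid -1.9 at -98.0 width 40.3 z 0.0348
side far 436 end 152.7 mid@+-139 -2.0 mean mid -2.1 at 100.0 width 39.9 z 0.0346
```

Almost seated, since it still carries its own weight. I'll lower until contact, then release.

>>> {"api": "play_rows", "payload": {"steps": [0,0,-0.0005,0,0,0,0,0,-0.001,0,0,0,0,0,-0.0015,0,0,0,0,0,-0.0015,0,0,0]}}

```text
time: 42.2
position: [0.5265, 0.0158, 0.0182]
ee_rot: [0.739, 0.673, 0.001, -0.0]
wrist_force: [-4.2, 1.2, 18.4]
finger_gap: 0.0447
finger_force: 86.0
```

>>> {"api": "play_rows", "payload": {"steps": [0,0,0,0,0,0,0,0,0,0,0,0,0,0,0,0,0,0,0,0,0,0,0,0,0,0,0,0,0,0], "hand": -0.5}}

```text
time: 42.62
position: [0.5265, 0.0157, 0.0168]
ee_rot: [0.739, 0.673, -0.0, 0.0]
wrist_force: [-0.7, 0.5, 0.6]
finger_gap: 0.0636
finger_force: 0.0
```

>>> {"api": "play_rows", "payload": {"steps": [0,0,0.015,0,0,0,0,0,0.04,0,0,0,0,0,0.075,0,0,0,0,0,0.11,0,0,0,0,0,0.15,0,0,0]}}

```text
time: 43.03
position: [0.5255, 0.0155, 0.1676]
ee_rot: [0.739, 0.673, -0.001, -0.0]
wrist_force: [0.8, 0.5, 0.1]
finger_gap: 0.0642
finger_force: 0.0
```

>>> {"api": "play_rows", "payload": {"steps": [0,-0.03,0.03,0,0,0,0,-0.06,0.06,0,0,0,0,-0.1,0.07,0,0,0,0,-0.14,0.07,0,0,0,0,-0.18,0.07,0,0,0]}}

```text
time: 43.45
position: [0.5268, -0.1656, 0.238]
ee_rot: [0.739, 0.674, 0.001, 0.001]
wrist_force: [0.9, 0.1, 0.2]
finger_gap: 0.0642
finger_force: 0.0
```

>>> {"api": "play_rows", "payload": {"steps": [0,-0.04,0,0,0,0,0,-0.08,0,0,0,0,0,-0.12,0,0,0,0,0,-0.15,0,0,0,0,0,-0.15,0,0,0]}}

```text
validation failed for argument at $.st...
```

```bash
python3 track.py 123 top
python3 - <<'E'
from plate import *
f=grab('top','fin.png'); plate(f,.036,np.array([.5265,.0157]),'top'); C=cloud(f);z=C[...,2];P=f['pixels'].astype(int)
g=(abs(C[...,0]-.527)<.05)&(abs(C[...,1]-.015)<.03)&(z>.06)&(z<.085); print('grip top z',np.median(z[g]).round(4),g.sum())
for c in ((.6657,.002),(.3895,.027)):
    m=(np.hypot(C[...,0]-c[0],C[...,1]-c[1])<.016)&(z>.040)&(z<.056); print('pin thru',m.sum(),C[m].mean(0).round(4) if m.any() else '')
m=(abs(C[...,0]-.475)<.08)&(abs(C[...,1]-.345)<.055)&(z>.03)&(z<.06)&(P[...,0]>P[...,2]+15); print('tray px',m.sum())
cv2.imwrite('pics/fin_c.png',cv2.resize(f['pixels'][90:340,80:400,::-1],(768,600),interpolation=cv2.INTER_CUBIC))
E
```

```text
43.45 tcp [  15.3 -255.8  238. ] F [0.9 0.1 0.2]
top reel 1 667 x [-27.7  30.3] y [-42.   41.8] top y 0.4 200 zmax 97.8
top reel 2 884 x [-30.3  34.6] y [-94.6  41.2] top y -2.4 226 zmax 98.0
top reel 3 1278 x [-34.9  34.8] y [-95.3  39.5] top y -3.2 214 zmax 96.8
top near few 9
top far 910 end 153.3 mid@+-139 -0.7 mean mid -0.7 at 102.0 width 39.2 z 0.0359
grip top z 0.0752 312
pin thru 20 [0.6654 0.0019 0.0454]
pin thru 0 
tray px 676
```

View pics/fin_c.png

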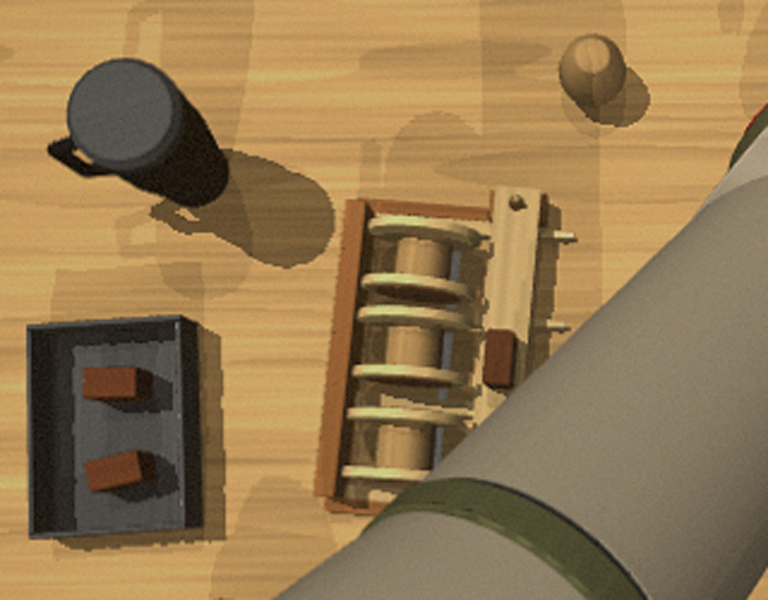

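The crop shows both offcuts in the tray, all three reels parked, and the keeper down with the far pin through its hole at (517,201). One retreat call was refused and isn't needed. I'm checking the hidden near end from the side.

Run:
```python
from plate import *
f=grab('side','fs.png'); plate(f,.036,np.array([.5265,.0157]),'side'); C=cloud(f)
for c in ((.6645,-.001),(.3905,.0245)):
    m=(np.hypot(C[...,0]-c[0],C[...,1]-c[1])<.014)&(C[...,2]>.040)&(C[...,2]<.056); print('pin thru',m.sum(),C[m].mean(0).round(4) if m.any() else '')
print(np.round(manip.get_state()['qvel'],3))
```

```text
side near 457 end -150.5 mid@+-139 -3.2 mean mid -2.1 at -97.0 width 41.2 z 0.0345
side far 429 end 152.6 mid@+-139 -2.4 mean mid -2.3 at 102.0 width 39.5 z 0.0347
pin thru 13 [ 0.6645 -0.0025  0.0453]
pin thru 11 [0.3903 0.0242 0.0459]
[-0.064  0.007 -0.043  0.017 -0.012  0.008 -0.026]
```

Both pins come up through the holes and the plate is level. I'm letting the arm settle, then handing in.

>>> {"api": "play_rows", "payload": {"steps": [0,0,0,0,0,0,0,0,0,0,0,0,0,0,0,0,0,0,0,0,0,0,0,0,0,0,0,0,0,0]}}

```text
time: 44.02
position: [0.5267, -0.1631, 0.2367]
ee_rot: [0.739, 0.674, -0.0, -0.0]
wrist_force: [-0.9, -0.7, 0.1]
finger_gap: 0.0643
finger_force: 0.0
```

```bash
python3 -c "
from plant import manip; print(manip.job_done())"
```

```text
the job is handed in; nothing more can be done
None
```

I handed the job in at about 44 s; no verdict came back, but my last camera checks show both offcuts in the tray, all three reels rolled in behind their sills, and the keeper level with both pins through its holes.

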